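Biscuits from the baking sheet to the cooling rack

TASK

Using the turner that lies on the wooden board, lift every biscuit off the baking sheet by sliding the blade under it and lay each one flat, right way up, on the wire cooling rack; then put the turner back on the wooden board with its blade flat on the wood, and let go. The biscuits break easily: never touch them with the gripper or the arm, and do not squash, jam, knock or drop them. Leave the other things on the table where they are.

Things in the scene. Friction and masses are not known exactly. Their poses are not given: they have to be found in the camera images.
- turner: kitchen turner (spatula), 180 g, standing stably on its flat blade on the board. Origin: centre of the blade's underside; x towards the blade's front edge, z up. Blade of polished steel, slippery under a biscuit (friction about 0.18), 100 mm long (x -50 to +50 mm), 80 mm wide, 1.6 mm thick. From its back (x = -44 mm) a thin neck rises to the handle. Centre of mass near x = -25 mm
- turner_grip (a point): point on the middle line of the turner's black handle, at x = -105 mm, z = 57.5 mm of the turner. The straight handle is 24 mm wide (y), 18 mm thick; its middle line runs from x = -75 mm, z = 50 mm back and up to x = -195 mm, z = 80 mm, in the plane y = 0. Axes as the turner's
- biscuit1: round chocolate-speckled biscuit, 76 mm across, 11.5 mm thick, about 40 g, crisp, breaks above about 12 N; 3 or 4 of the four are present. Origin at the centre of its flat underside, z up. Its underside is flat over 56 mm across; from there the edge curves out gradually (71 mm across at 2 mm height, widest at 5.5 mm), so a thin blade pressed down on the mat gets under it
- biscuit2: round chocolate-speckled biscuit, 76 mm across, 11.5 mm thick, about 40 g, crisp, breaks above about 12 N; 3 or 4 of the four are present. Origin at the centre of its flat underside, z up. Its underside is flat over 56 mm across; from there the edge curves out gradually (71 mm across at 2 mm height, widest at 5.5 mm), so a thin blade pressed down on the mat gets under it
- biscuit3: round chocolate-speckled biscuit, 76 mm across, 11.5 mm thick, about 40 g, crisp, breaks above about 12 N; 3 or 4 of the four are present. Origin at the centre of its flat underside, z up. Its underside is flat over 56 mm across; from there the edge curves out gradually (71 mm across at 2 mm height, widest at 5.5 mm), so a thin blade pressed down on the mat gets under it
- biscuit4: round chocolate-speckled biscuit, 76 mm across, 11.5 mm thick, about 40 g, crisp, breaks above about 12 N; 3 or 4 of the four are present. Origin at the centre of its flat underside, z up. Its underside is flat over 56 mm across; from there the edge curves out gradually (71 mm across at 2 mm height, widest at 5.5 mm), so a thin blade pressed down on the mat gets under it
- sheet: fixed baking sheet covered with a dark grippy silicone mat (friction about 1.2), 320 mm (x) by 300 mm (y); origin at the centre of its underside, z up; the mat's top is flat at z = 6 mm. The edge at x = +160 mm is turned up to z = 16 mm; the other three edges have no rim. It carries the biscuits at the start; it and the rack may change sides
- rack: fixed wire cooling rack, 304 mm (x) by 304 mm (y), closely spaced thin wires along x with a black non-slip coating, on 18 mm feet; origin at the centre below, on the table, z up. Biscuits lie on the flat top of the wires at z = 22 mm (friction about 1.2). A flat-bar frame 4 mm wide runs round all four sides and stands 6 mm above the wires (to z = 28 mm)
- board: fixed wooden board, 220 mm (x) by 140 mm (y), 12 mm thick; origin at the centre of its underside, z up; the turner's place
- bowl: loose blue mixing bowl, 210 mm across, 95 mm high; origin at the centre of its underside; not part of the job
- cake_tin: loose empty rectangular metal cake tin, 150 x 200 x 50 mm high; origin at the centre of its underside; not part of the job
- biscuit_tin: loose closed blue tin with a red lid, 144 x 144 x 130 mm high; origin at the centre of its underside; not part of the job
- jar: loose glass jar with a white cap, 66 mm across, 100 mm high; origin at the centre of its underside; not part of the job

How it is judged:
By the outcome, as a careful person would: the job done as asked, in the order asked, and still so for the second after the job is handed in, with the robot touching nothing.
Of biscuit1, biscuit2, biscuit3, biscuit4 only 3 to 4 are there at a start; the rules pass over those that are not, and their reading is None.
At some moment in a run one of biscuit1, biscuit2, biscuit3, biscuit4 may be knocked a few centimetres aside while the robot is not near it.
It also fails if it takes over 210 s, if anything falls off the work surface, if the arm or the gripper's body presses on something with over 40 N, if the wrist force passes 120 N, or if a joint passes its speed limit or range.

ROBOT

A 6-joint arm with a two-finger parallel gripper is mounted at the origin on the work surface. World frame = base frame: x ahead of the robot, y to its left, z up, the work surface at z = 0. Lengths are in mm, angles in degrees, forces in N, time in s.
With the tool pointing down it reaches from about 300 to 850 mm from the base axis. Payload 4.2 kg.
Tool frame: the origin (TCP) lies on the centre line of the jaws, within the pads' length; the fingertips stand 14 mm ahead of it and the grasp point (between the pads) lies 5 mm behind it; z points along the fingers, y is the line along which they close (so a half turn about z gives the same grasp; the last joint's range is limited). The gripper opens to 91 mm and grips with 3 to 60 N. Pads are 32 mm wide; open, the fingers measure 118 mm over their backs; the gripper's body (76 mm by 178 mm) begins 60 mm behind the grasp point.
Start: joints at [75.401, 18.312, 89.639, -0, 72.044, -1.146], TCP at [133.774, 559.237, 227.976] pointing down, gripper open.
Joint ranges: [-177.97, 177.97], [-48.28, 115.42], [12.27, 149.76], [-77.06, 257.06], [2.81, 150.46], [-146.56, 146.56]. Speed limits (degrees/s): [147.25, 147.25, 180, 180, 180, 180].

INTERFACE

Orientations are given as [roll, pitch, yaw] about the fixed x, y, z axes, in that order (R = Rz(yaw) Ry(pitch) Rx(roll)).
In Python, from workcell import * gives the robot as it stands. The module is installed in compiled form; this text tells all that it offers.
- The arm moves only by the shell command python3 -m crank 'ROWS' [FORCE]. ROWS is JSON, a list of rows, each an object of numbers: "grip": the finger opening in m, from 0 to 0.0912; "x", "y", "z": the shift along the tool's x, y, z in m; "yaw": the turn about the tool's z in rad. In form: [{"grip": .., "x": .., "y": .., "z": .., "yaw": ..}, ...]. A call has exactly 5 rows; each row is the pose to reach, as a shift and turn from the pose commanded when the call began, along the tool's axes at that moment; what a row does not reach only later rows make up. A row lasts 1/12 s, in which the tool goes at most 41.7 mm and 7.16 degrees, less where a joint would pass 70% of its speed; a pose out of reach is approached as far as the arm can. A call with a gripper value outside its range is refused whole. The fingers move at their own pace and stop on an object; FORCE is the grip in N (left out, the last holds). Time passes only in rows, so rows that repeat a pose let the fingers close, or fill a call up. It gives the time, the measured TCP pose, the force, the opening and the grip force at its end, in the units of the state.
- state(): the state, without advancing time (a new reading comes with each control period).
- grab_frame(name): name is "side" or "top"; returns the picture (384x512x3 uint8, red, green, blue); there is no depth.
- camera_model(name): a dict with "intrinsics" (3x3 intrinsics, pixels), "R" (3x3) and "t" (3): a world point X has camera coordinates R X + t. Camera axes: x right, y down, z forward; pixel columns grow to the right and rows downward; lengths in mm; the calibration is good to about 2 mm. A picture is of the moment at which its call begins. camera_model takes no time and is no camera call.
- job_done(): hands the job in; it is judged then, once.
The state is a dict: "time_s": time; "qpos": joint angles; "qvel": joint speeds; "effort": joint torques, N m; "ee_pos": TCP position; "ee_rot": TCP orientation; "force": force on the tool from outside, world axes, zero at the start; "torque": the same for the moment, N m; "gripper_width": finger opening in mm; "gripper_force": force on a finger pad.
Only numpy, scipy, OpenCV 4.12 (cv2) and the standard library are available. Lean on these libraries where they do the work, as an engineer would, in place of code of your own. Each camera call takes 0.05 s, during which the arm holds its last target. There are 200 camera calls.

## Working session

There is one attempt and no reset: what is moved stays moved. The work goes in short steps, Python scripts to look and compute and a shell command to move; the robot and the scene stay as the last step left them, time stands still between calls to the robot, and variables do not carry over. Pictures are saved under pics/ and viewed, at most 14 in all, crops included, and the job is handed in when it is done.

```bash
mkdir -p pics; python3 - <<'E'
from workcell import *
import cv2
for n in("top","side"):
    cv2.imwrite(f"pics/{n}0.png",grab_frame(n)[:,:,::-1]); 
    m=camera_model(n); print(n,m)
s=state();print(s)
E
```

```text
top {'intrinsics': array([[419.6165497 ,   0.        , 258.11775841],
       [  0.        , 419.6165497 , 189.38904378],
       [  0.        ,   0.        ,   1.        ]]), 'R': array([[-0.01934408, -0.99959675,  0.02078808],
       [-0.99853609,  0.01826476, -0.05091236],
       [ 0.05051214, -0.0217425 , -0.99848675]]), 't': array([-5.04744744e-01,  6.05898871e+02,  1.38532580e+03])}
side {'intrinsics': array([[458.52195915,   0.        , 258.49669721],
       [  0.        , 458.52195915, 199.89483542],
       [  0.        ,   0.        ,   1.        ]]), 'R': array([[ 0.87529844, -0.48324758, -0.01801166],
       [-0.34177743, -0.59184708, -0.73000358],
       [ 0.34211231,  0.64512697, -0.68320594]]), 't': array([-538.73306245,  291.11851924, 1730.24456975])}
{'time_s': 0.1, 'qpos': array([ 7.54007653e+01,  1.83478147e+01,  8.96995558e+01, -2.47774772e-03,
        7.20433464e+01, -1.14511219e+00]), 'qvel': array([-0.04180986, -0.13583424, -0.17654954,  0.01572909,  0.01047354,
       -0.0263673 ]), 'effort': array([-6.04795459e-04, -4.13335884e+01, -2.32512778e+01,  7.28119723e-02,
        4.22871939e-02, -7.72435146e-05]), 'ee_pos': array([133.67972543, 558.80467858, 227.20502385]), 'ee_rot': array([-1.79909254e+02,  5.42429501e-04,  1.66546644e+02]), 'force': array([-0.20804901,  0.09613051,  0.13536045]), 'torque': array([ 0.03027639, -0.05126998, -0.02121384]), 'gripper_force': 0.0, 'gripper_width': 91.27283230075452}
```

View pics/top0.png

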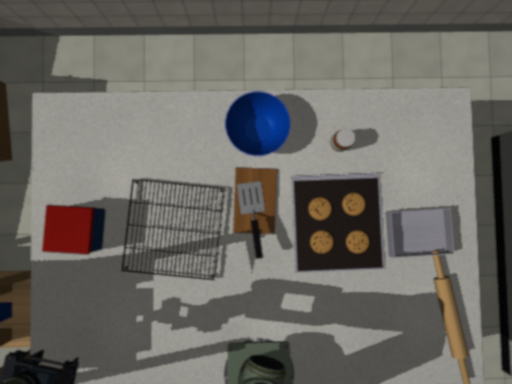

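View pics/side0.png

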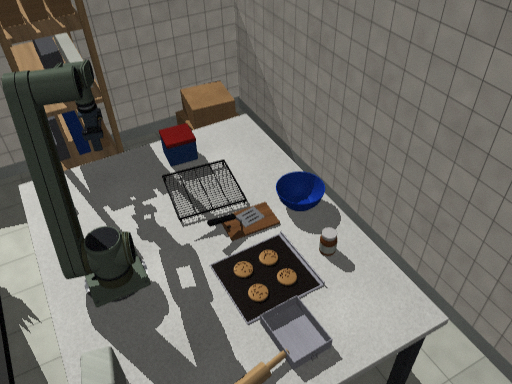

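The top view shows the rack at left (around 175,228), the board and turner at (255,200), and the sheet at (338,222). There are four biscuits, at about (319,208), (353,203), (321,242) and (357,242). The side view agrees. Next I'll measure, with enlarged crops.

```bash
cat > h.py <<'E'
import numpy as np, cv2
from workcell import *
M={n:camera_model(n) for n in("top","side")}
def ray(n,p):
    m=M[n];d=m["R"].T@np.linalg.solve(m["intrinsics"],[p[0],p[1],1.]);return -m["R"].T@m["t"],d/np.linalg.norm(d)
def onz(n,p,z):
    c,d=ray(n,p);return c+d*(z-c[2])/d[2]
def tri(pt,ps):
    A=np.zeros((3,3));b=np.zeros(3)
    for n,p in(("top",pt),("side",ps)):
        c,d=ray(n,p);P=np.eye(3)-np.outer(d,d);A+=P;b+=P@c
    return np.linalg.solve(A,b)
def proj(n,X):
    m=M[n];u=m["intrinsics"]@(m["R"]@np.asarray(X,float)+m["t"]);return u[:2]/u[2]
def blobs(n,im,lo,hi,amin,box):
    h=cv2.cvtColor(im,cv2.COLOR_RGB2HSV);k=cv2.inRange(h,lo,hi)
    q=np.zeros_like(k);q[box[1]:box[3],box[0]:box[2]]=255;k&=q
    k=cv2.morphologyEx(k,cv2.MORPH_CLOSE,np.ones((5,5)))
    c,_=cv2.findContours(k,cv2.RETR_EXTERNAL,cv2.CHAIN_APPROX_NONE)
    return [x for x in c if cv2.contourArea(x)>amin]
E
python3 - <<'E'
from h import *
t=cv2.imread("pics/top0.png")[:,:,::-1].copy();s=cv2.imread("pics/side0.png")[:,:,::-1].copy()
cv2.imwrite("pics/tc.png",cv2.resize(t[160:290,115:395,::-1],None,fx=2.8,fy=2.8,interpolation=cv2.INTER_CUBIC))
cv2.imwrite("pics/sc.png",cv2.resize(s[150:330,155:335,::-1],None,fx=3.3,fy=3.3,interpolation=cv2.INTER_CUBIC))
for n,im,box in(("top",t,(298,180,380,268)),("side",s,(215,240,315,312))):
    for c in blobs(n,im,(8,80,90),(25,255,255),50,box):
        (x,y),r,a=cv2.fitEllipse(c);print(n,np.round([x,y,*r],1),np.round(onz(n,(x,y),11.5),1))
print(proj("top",(0,0,0)))
E
```

```text
top [356.8 241.6  21.3  21.8] [ 425.1 -338.5   11.5]
top [320.8 241.7  21.2  21.9] [ 427.4 -217.9   11.5]
top [319.2 208.4  21.4  21.7] [ 538.5 -215.5   11.5]
top [353.  203.9  20.9  21.7] [ 551.5 -329.6   11.5]
side [257.7 291.9  16.4  19.5] [ 429.4 -331.3   11.5]
side [286.2 276.1  15.6  18.8] [ 555.8 -321.8   11.5]
side [242.8 268.5  15.   18.3] [ 431.7 -210.3   11.5]
side [267.9 256.7  14.1  18.4] [ 543.  -207.4   11.5]
[257.96487073 372.91640886]
```

View pics/tc.png

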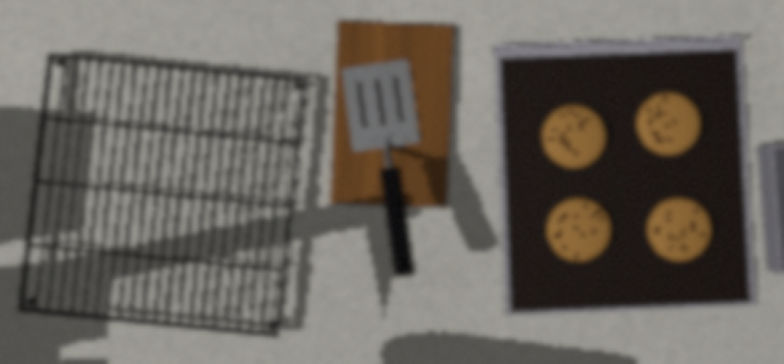

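View pics/sc.png

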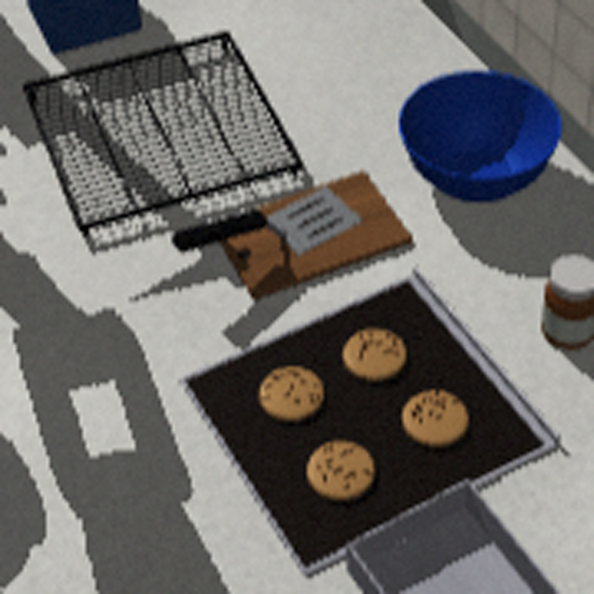

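```bash
python3 - <<'E'
from h import *
np.set_printoptions(precision=1,suppress=True)
T=lambda u,v:((u+.5)/2.8-.5+115,(v+.5)/2.8-.5+160)
S=lambda u,v:((u+.5)/3.3-.5+155,(v+.5)/3.3-.5+150)
d={'rack++':((50,55),(228,35)),'rack+-':((308,80),(302,170)),'rack--':((277,332),(85,230)),'rack-+':((20,308),(25,88)),
'hfront':((388,168),(262,218)),'hback':((404,272),(178,241)),
'bl++':((342,70),(325,185)),'bl+-':((408,60),(360,220)),'bl--':((420,142),(300,255)),'bl-+':((355,152),(268,215)),
'bo++':((338,22),(365,175)),'bo+-':((458,26),(412,240)),'bo--':((447,205),(255,297)),'bo-+':((333,202),(222,238)),
'sh++':((502,57),(412,278)),'sh-+':((510,312),(187,383)),'sh--':((750,298),(307,570)),'sh+-':((740,48),(552,443))}
for k,(a,b) in d.items(): print(k,tri(T(*a),S(*b)))
for a,b in(((356.8,241.6),(257.7,291.9)),((353,203.9),(286.2,276.1)),((320.8,241.7),(242.8,268.5)),((319.2,208.4),(267.9,256.7))): print('b',tri(a,b))
E
```

```text
rack++ [646.4 399.9  31. ]
rack+- [610.5  99.2  25.1]
rack-- [318.7 138.7  26.2]
rack-+ [351.2 437.1  28.7]
hfront [506.7   6.5  68.3]
hback [391.   -8.4 100.7]
bl++ [622.1  58.6  25.9]
bl+- [631.7 -19.3  24.9]
bl-- [536.3 -32.6  22.4]
bl-+ [528.1  43.4  30.7]
bo++ [682.   62.2  12.2]
bo+- [671.7 -79.9  22. ]
bo-- [459.9 -62.8  16.4]
bo-+ [470.7  70.5  -5.7]
sh++ [ 636.7 -133.    20.3]
sh-+ [ 333.  -136.2    9.1]
sh-- [ 340.9 -422.9    8.3]
sh+- [ 643.6 -419.8   18.7]
b [ 426.3 -336.6   19.8]
b [ 551.6 -327.6   20.5]
b [ 428.5 -216.5   20.4]
b [ 538.7 -214.    20.9]
```

Heights agree with the text: rack frame about 28, handle front about 68. The turner is at (579,12) with a yaw of about 8°. Now I'll approach for the grasp.

```bash
cat >> h.py <<'E'
def plan(x=None,y=None,z=None,turner=None):
    """row shift to a TCP world goal; turner = heading of turner x (tool yaw = heading+180)"""
    s=state();p=s["ee_pos"];a=np.radians(s["ee_rot"][2])
    g=[p[i] if v is None else v for i,v in enumerate((x,y,z))];d=np.array(g)-p
    dy=0 if turner is None else (turner+180-s["ee_rot"][2]+180)%360-180
    print("x %.4f y %.4f z %.4f yaw %.4f"%((d[0]*np.cos(a)+d[1]*np.sin(a))/1e3,(d[0]*np.sin(a)-d[1]*np.cos(a))/1e3,-d[2]/1e3,-np.radians(dy)),"| at",np.round(p,1),"head %.1f"%((a*57.2958)%360-180))
E
python3 -c "
from h import *
plan(485.4,-.7,150,8)"
```

```text
x -0.4722 y -0.4623 z 0.0772 yaw -0.3744 | at [133.7 558.8 227.2] head -13.5
```

```bash

python3 -m crank '[{"grip":0.09,"x":-0.024,"y":-0.023},{"grip":0.09,"x":-0.048,"y":-0.046},{"grip":0.09,"x":-0.072,"y":-0.069},{"grip":0.09,"x":-0.096,"y":-0.092},{"grip":0.09,"x":-0.12,"y":-0.115}]' 60
python3 -m crank '[{"grip":0.09,"x":-0.024,"y":-0.023},{"grip":0.09,"x":-0.048,"y":-0.046},{"grip":0.09,"x":-0.072,"y":-0.069},{"grip":0.09,"x":-0.096,"y":-0.092},{"grip":0.09,"x":-0.12,"y":-0.115}]'
python3 -m crank '[{"grip":0.09,"x":-0.024,"y":-0.023},{"grip":0.09,"x":-0.048,"y":-0.046},{"grip":0.09,"x":-0.072,"y":-0.069},{"grip":0.09,"x":-0.096,"y":-0.092},{"grip":0.09,"x":-0.12,"y":-0.115}]'
python3 -m crank '[{"grip":0.09,"x":-0.024,"y":-0.023},{"grip":0.09,"x":-0.048,"y":-0.046},{"grip":0.09,"x":-0.072,"y":-0.069},{"grip":0.09,"x":-0.096,"y":-0.092,"yaw":-0.12},{"grip":0.09,"x":-0.112,"y":-0.117,"yaw":-0.24}]'
python3 -c "
from h import *
plan(485.4,-.7,100,8)"
```

```text
x -0.4722 y -0.4623 z 0.1272 yaw -0.3744 | at [133.7 558.8 227.2] head -13.5validation failed for argument at $[0]...
validation failed for argument at $[0]...
validation failed for argument at $[0]...
validation failed for argument at $[0]...
```

```bash

python3 -m crank '[{"grip":0.09,"x":-0.024,"y":-0.023,"z":0,"yaw":0},{"grip":0.09,"x":-0.048,"y":-0.046,"z":0,"yaw":0},{"grip":0.09,"x":-0.072,"y":-0.069,"z":0,"yaw":0},{"grip":0.09,"x":-0.096,"y":-0.092,"z":0,"yaw":0},{"grip":0.09,"x":-0.12,"y":-0.115,"z":0,"yaw":0}]' 60
python3 -m crank '[{"grip":0.09,"x":-0.024,"y":-0.023,"z":0,"yaw":0},{"grip":0.09,"x":-0.048,"y":-0.046,"z":0,"yaw":0},{"grip":0.09,"x":-0.072,"y":-0.069,"z":0,"yaw":0},{"grip":0.09,"x":-0.096,"y":-0.092,"z":0,"yaw":0},{"grip":0.09,"x":-0.12,"y":-0.115,"z":0,"yaw":0}]'
python3 -c "
from h import *
plan(485.4,-.7,100,8)"
```

```text
time_s: 0.52
ee_pos: [224.1, 417.9, 227.5]
ee_rot: [-180.0, -0.0, 166.6]
force: [0.4, -0.9, -0.7]
gripper_width: 89.9
gripper_force: 0.0
time_s: 0.93
ee_pos: [314.0, 278.1, 227.8]
ee_rot: [-180.0, -0.0, 166.6]
force: [0.4, -0.2, 0.1]
gripper_width: 90.0
gripper_force: 0.0
x -0.2315 y -0.2313 z 0.1278 yaw -0.3740 | at [314.  278.1 227.8] head -13.4
```

```bash

python3 -m crank '[{"grip":0.09,"x":-0.024,"y":-0.024,"z":0,"yaw":0},{"grip":0.09,"x":-0.048,"y":-0.048,"z":0,"yaw":0},{"grip":0.09,"x":-0.072,"y":-0.072,"z":0,"yaw":-0.1},{"grip":0.09,"x":-0.096,"y":-0.096,"z":0,"yaw":-0.2},{"grip":0.09,"x":-0.12,"y":-0.12,"z":0,"yaw":-0.3}]'
python3 -c "
from h import *
plan(485.4,-.7,100,8)"
```

```text
time_s: 1.35
ee_pos: [402.8, 133.4, 227.8]
ee_rot: [180.0, -0.0, -176.0]
force: [0.6, 0.4, 1.1]
gripper_width: 90.0
gripper_force: 0.0
x -0.0730 y -0.1396 z 0.1278 yaw -0.0696 | at [402.8 133.4 227.8] head 4.0
```

```bash

python3 -m crank '[{"grip":0.09,"x":-0.016,"y":-0.03,"z":0,"yaw":0},{"grip":0.09,"x":-0.032,"y":-0.06,"z":0,"yaw":0},{"grip":0.09,"x":-0.05,"y":-0.095,"z":0.01,"yaw":0},{"grip":0.09,"x":-0.066,"y":-0.126,"z":0.03,"yaw":-0.035},{"grip":0.09,"x":-0.073,"y":-0.1396,"z":0.045,"yaw":-0.0696}]'
python3 -m crank '[{"grip":0.09,"x":0,"y":0,"z":0.025,"yaw":0},{"grip":0.09,"x":0,"y":0,"z":0.05,"yaw":0},{"grip":0.09,"x":0,"y":0,"z":0.07,"yaw":0},{"grip":0.09,"x":0,"y":0,"z":0.083,"yaw":0},{"grip":0.09,"x":0,"y":0,"z":0.083,"yaw":0}]'
python3 - <<'E'
from h import *
plan(485.4,-.7,62,8)
for n,b in(("top",(215,150,285,290)),("side",(205,170,305,280))):
    im=grab_frame(n)[b[1]:b[3],b[0]:b[2],::-1]; f=4 if n=="top" else 4
    globals()[n]=cv2.resize(im,None,fx=f,fy=f,interpolation=cv2.INTER_CUBIC)
h=560
cv2.imwrite("pics/g1.png",np.hstack([top[:440],side[:440]]))
E
```

```text
time_s: 1.77
ee_pos: [486.1, -2.8, 181.9]
ee_rot: [-179.9, 0.1, -172.3]
force: [-0.2, -0.4, 0.7]
gripper_width: 90.2
gripper_force: 0.0
time_s: 2.18
ee_pos: [482.0, 0.5, 97.0]
ee_rot: [179.9, -0.4, -172.3]
force: [-1.0, -0.8, 0.3]
gripper_width: 89.6
gripper_force: 0.0
x -0.0032 y -0.0016 z 0.0350 yaw -0.0051 | at [482.    0.5  97. ] head 7.7
```

View pics/g1.png

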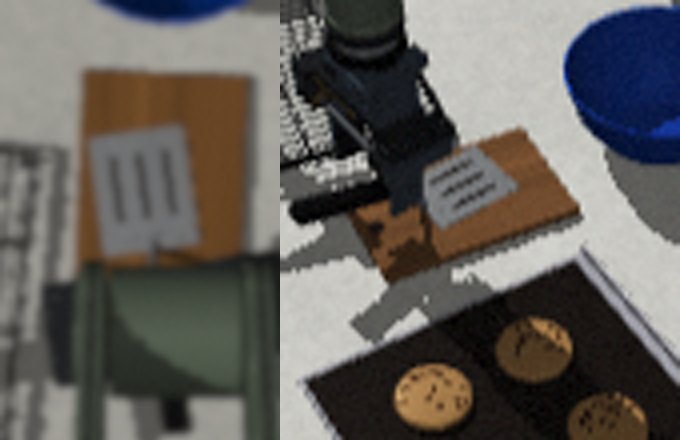

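The jaws straddle the handle just behind the neck, and the blade is still flat on the board. I'll go down and close.

```bash

python3 -m crank '[{"grip":0.09,"x":0,"y":0,"z":0.01,"yaw":0},{"grip":0.09,"x":0,"y":0,"z":0.02,"yaw":0},{"grip":0.09,"x":0,"y":0,"z":0.03,"yaw":0},{"grip":0.09,"x":0,"y":0,"z":0.036,"yaw":0},{"grip":0.09,"x":0,"y":0,"z":0.036,"yaw":0}]'
python3 -m crank '[{"grip":0.07,"x":0,"y":0,"z":0,"yaw":0},{"grip":0.055,"x":0,"y":0,"z":0,"yaw":0},{"grip":0.04,"x":0,"y":0,"z":0,"yaw":0},{"grip":0.03,"x":0,"y":0,"z":0,"yaw":0},{"grip":0.02,"x":0,"y":0,"z":0,"yaw":0}]' 60
python3 -m crank '[{"grip":0.01,"x":0,"y":0,"z":0,"yaw":0},{"grip":0.0,"x":0,"y":0,"z":0,"yaw":0},{"grip":0.0,"x":0,"y":0,"z":0,"yaw":0},{"grip":0.0,"x":0,"y":0,"z":0,"yaw":0},{"grip":0.0,"x":0,"y":0,"z":0,"yaw":0}]' 60
python3 -c "
from h import *
s=state();print(s)"
```

```text
time_s: 2.7
ee_pos: [484.4, 0.6, 63.9]
ee_rot: [180.0, -0.0, -172.3]
force: [-0.7, -0.5, 0.8]
gripper_width: 89.9
gripper_force: 0.0
time_s: 3.12
ee_pos: [484.7, 0.5, 64.3]
ee_rot: [-180.0, 0.0, -172.3]
force: [0.1, -0.2, -0.2]
gripper_width: 59.5
gripper_force: 0.0
time_s: 3.53
ee_pos: [484.3, 0.6, 63.9]
ee_rot: [180.0, -0.0, -172.3]
force: [0.2, -0.3, -0.3]
gripper_width: 26.2
gripper_force: 0.1
{'time_s': 3.5333, 'qpos': array([-1.29499486e+00,  2.01997865e+01,  1.14275566e+02,  1.32657399e-02,
        4.55374200e+01, -9.90251859e+01]), 'qvel': array([ 0.07205539,  0.00508111,  0.03267338, -0.06943487, -0.06771265,
        0.00394168]), 'effort': array([-1.51076736e-01, -3.64589274e+01, -1.68038785e+01, -9.21420520e-02,
       -2.62326983e-03,  8.33351864e-03]), 'ee_pos': array([484.30710261,   0.60796804,  63.9062466 ]), 'ee_rot': array([ 1.79988648e+02, -1.11303695e-02, -1.72279101e+02]), 'force': array([ 0.2275857 , -0.30812617, -0.32307829]), 'torque': array([ 0.09040611,  0.01372841, -0.05938174]), 'gripper_force': 0.13044301414083748, 'gripper_width': 26.168923555778232}
```

```bash

python3 -m crank '[{"grip":0.0,"x":0,"y":0,"z":0,"yaw":0},{"grip":0.0,"x":0,"y":0,"z":0,"yaw":0},{"grip":0.0,"x":0,"y":0,"z":0,"yaw":0},{"grip":0.0,"x":0,"y":0,"z":0,"yaw":0},{"grip":0.0,"x":0,"y":0,"z":0,"yaw":0}]' 60
python3 -c "
from h import *
print(state()['torque'])"
python3 -m crank '[{"grip":0.0,"x":0,"y":0,"z":-0.01,"yaw":0},{"grip":0.0,"x":0,"y":0,"z":-0.03,"yaw":0},{"grip":0.0,"x":0,"y":0,"z":-0.05,"yaw":0},{"grip":0.0,"x":0,"y":0,"z":-0.07,"yaw":0},{"grip":0.0,"x":0,"y":0,"z":-0.08,"yaw":0}]' 60
python3 -m crank '[{"grip":0.0,"x":0,"y":0,"z":0,"yaw":0},{"grip":0.0,"x":0,"y":0,"z":0,"yaw":0},{"grip":0.0,"x":0,"y":0,"z":0,"yaw":0},{"grip":0.0,"x":0,"y":0,"z":0,"yaw":0},{"grip":0.0,"x":0,"y":0,"z":0,"yaw":0}]' 60
python3 - <<'E'
from h import *
print(state()['torque'],state()['ee_rot'])
t=grab_frame("top");s=grab_frame("side")
cv2.imwrite("pics/h_top.png",t[:,:,::-1]);cv2.imwrite("pics/h_side.png",s[:,:,::-1])
a=cv2.resize(t[150:250,225:290,::-1],None,fx=5,fy=5,interpolation=cv2.INTER_CUBIC)
b=cv2.resize(s[150:250,215:305,::-1],None,fx=5,fy=5,interpolation=cv2.INTER_CUBIC)
cv2.imwrite("pics/g2.png",np.hstack([a,b]))
E
```

```text
time_s: 3.95
ee_pos: [484.5, 0.6, 64.0]
ee_rot: [180.0, 0.0, -172.3]
force: [-0.8, -0.0, -0.1]
gripper_width: 23.8
gripper_force: 59.9
[ 0.15281672 -0.02024712  0.03883336]
time_s: 4.37
ee_pos: [485.1, 0.5, 145.8]
ee_rot: [-180.0, 0.1, -172.3]
force: [0.1, 0.0, -1.7]
gripper_width: 23.8
gripper_force: 59.9
time_s: 4.78
ee_pos: [483.7, 0.5, 142.9]
ee_rot: [180.0, -0.1, -172.3]
force: [0.4, 0.2, -2.3]
gripper_width: 23.8
gripper_force: 59.9
[-0.01372291  0.14053747 -0.00233214] [ 1.79975508e+02 -1.31804049e-01 -1.72277215e+02]
```

View pics/g2.png

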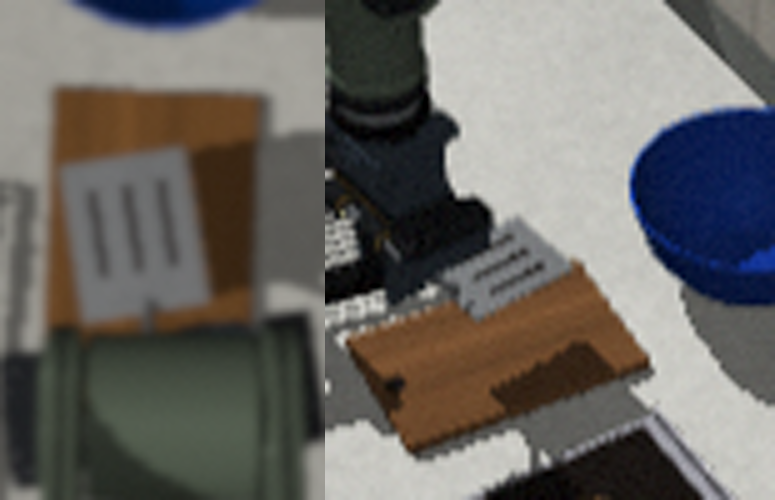

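The turner is held and the blade looks level. I'll compute the blade pose relative to the TCP, then plan the scoops.

```bash
python3 - <<'E'
from h import *
np.set_printoptions(precision=1,suppress=True)
T=lambda u,v:((u+.5)/5-.5+225,(v+.5)/5-.5+150)
S=lambda u,v:((u+.5-325)/5-.5+215,(v+.5)/5-.5+150)
for a,b in(((62,168),(515,215)),((183,145),(570,265)),((213,302),(474,318))): print(tri(T(*a),S(*b)))
s=state();p=s['ee_pos'];print(p)
for q in((62,168),(183,145),(213,302),(78,326)): 
    w=onz("top",T(*q),p[2]-51.9+1.6);d=w-p;a=np.radians(s['ee_rot'][2]-180);print('turner frame',d[0]*np.cos(a)+d[1]*np.sin(a),-d[0]*np.sin(a)+d[1]*np.cos(a),w)
im=cv2.imread("pics/top0.png")[:,:,::-1]
E
```

```text
[621.2  55.9 104.3]
[633.  -19.4 103.5]
[535.2 -36.5 105.7]
[484.    0.5 143.2]
turner frame 144.77074835403548 36.30131493105778 [622.6  56.   92.9]
turner frame 147.53905486473204 -41.36655387563123 [635.8 -20.6  92.9]
turner frame 46.779002850604876 -44.787290470252856 [536.4 -37.5  92.9]
turner frame 44.928454159125735 41.39475079850297 [523.   47.6  92.9]
```

```bash
python3 -c "
from h import *
plan(236,-217,90,0)"
```

```text
x 0.2750 y -0.1822 z 0.0532 yaw 0.1348 | at [484.    0.5 143.2] head 7.7
```

```bash

python3 -m crank '[{"grip":0.0,"x":0.018,"y":-0.012,"z":0,"yaw":0},{"grip":0.0,"x":0.046,"y":-0.030,"z":0,"yaw":0},{"grip":0.0,"x":0.076,"y":-0.050,"z":0,"yaw":0},{"grip":0.0,"x":0.106,"y":-0.070,"z":0,"yaw":0},{"grip":0.0,"x":0.136,"y":-0.090,"z":0,"yaw":0}]' 60
python3 -m crank '[{"grip":0.0,"x":0.03,"y":-0.020,"z":0,"yaw":0},{"grip":0.0,"x":0.06,"y":-0.040,"z":0,"yaw":0.04},{"grip":0.0,"x":0.09,"y":-0.06,"z":0.01,"yaw":0.08},{"grip":0.0,"x":0.12,"y":-0.08,"z":0.03,"yaw":0.12},{"grip":0.0,"x":0.139,"y":-0.092,"z":0.05,"yaw":0.1348}]' 60
python3 - <<'E'
from h import *
im=grab_frame("top")
for c in blobs("top",im,(8,80,60),(25,255,255),100,(298,180,380,268)):
    (x,y),r,a=cv2.fitEllipse(c);print(np.round([x,y,*r],1),np.round(onz("top",(x,y),11.5),1))
plan(236,-217,63,0)
print(state()['qpos'].round(0))
E
```

```text
time_s: 5.3
ee_pos: [360.4, -107.5, 143.6]
ee_rot: [180.0, -0.0, -172.2]
force: [0.7, -1.0, -1.9]
gripper_width: 24.0
gripper_force: 59.9
time_s: 5.72
ee_pos: [234.8, -218.5, 94.0]
ee_rot: [-179.8, 0.1, 179.9]
force: [0.6, -0.1, -2.5]
gripper_width: 23.6
gripper_force: 59.9
[356.8 241.5  23.   23.4] [ 425.5 -338.5   11.5]
[320.9 241.6  23.1  23.2] [ 427.7 -218.    11.5]
[319.3 208.4  22.8  23.2] [ 538.6 -215.6   11.5]
[353.  203.9  22.6  23. ] [ 551.4 -329.5   11.5]
x -0.0050 y 0.0004 z 0.0278 yaw -0.0038 | at [ 231.  -217.3   90.8] head -0.2
[ -45.    5.  131.   -0.   44. -135.]
```

```bash

python3 -m crank '[{"grip":0.0,"x":0,"y":0,"z":0.006,"yaw":0},{"grip":0.0,"x":0,"y":0,"z":0.014,"yaw":0},{"grip":0.0,"x":0,"y":0,"z":0.022,"yaw":0},{"grip":0.0,"x":0,"y":0,"z":0.028,"yaw":0},{"grip":0.0,"x":0,"y":0,"z":0.03,"yaw":0}]' 60
python3 -m crank '[{"grip":0.0,"x":0,"y":0,"z":0,"yaw":0},{"grip":0.0,"x":0,"y":0,"z":0.001,"yaw":0},{"grip":0.0,"x":0,"y":0,"z":0.002,"yaw":0},{"grip":0.0,"x":0,"y":0,"z":0.003,"yaw":0},{"grip":0.0,"x":0,"y":0,"z":0.003,"yaw":0}]' 60
python3 -c "
from h import *
plan(236,-217,57.9,0)"
```

```text
time_s: 6.18
ee_pos: [236.9, -216.3, 63.4]
ee_rot: [180.0, -0.0, -179.9]
force: [-1.0, 0.5, -2.0]
gripper_width: 23.3
gripper_force: 59.9
time_s: 6.6
ee_pos: [236.5, -216.7, 61.0]
ee_rot: [-180.0, 0.0, -180.0]
force: [-0.2, 0.6, -2.2]
gripper_width: 23.9
gripper_force: 59.9
x 0.0005 y -0.0003 z 0.0031 yaw 0.0001 | at [ 236.5 -216.7   61. ] head 0.0
```

```bash

python3 -m crank '[{"grip":0.0,"x":0,"y":0,"z":0.001,"yaw":0},{"grip":0.0,"x":0,"y":0,"z":0.0015,"yaw":0},{"grip":0.0,"x":0,"y":0,"z":0.002,"yaw":0},{"grip":0.0,"x":0,"y":0,"z":0.0025,"yaw":0},{"grip":0.0,"x":0,"y":0,"z":0.003,"yaw":0}]' 60
python3 -m crank '[{"grip":0.0,"x":0,"y":0,"z":0.0003,"yaw":0},{"grip":0.0,"x":0,"y":0,"z":0.0006,"yaw":0},{"grip":0.0,"x":0,"y":0,"z":0.0006,"yaw":0},{"grip":0.0,"x":0,"y":0,"z":0.0006,"yaw":0},{"grip":0.0,"x":0,"y":0,"z":0.0006,"yaw":0}]' 60

```

```text
time_s: 7.02
ee_pos: [236.4, -216.8, 57.9]
ee_rot: [180.0, 0.0, 180.0]
force: [-2.1, -0.9, 0.9]
gripper_width: 23.6
gripper_force: 59.9
time_s: 7.43
ee_pos: [236.4, -216.9, 57.6]
ee_rot: [-180.0, 0.0, -180.0]
force: [-3.4, 0.9, 5.2]
gripper_width: 23.7
gripper_force: 59.9
```

```bash

python3 -m crank '[{"grip":0.0,"x":-0.002,"y":0,"z":-0.0003,"yaw":0},{"grip":0.0,"x":-0.006,"y":0,"z":-0.0003,"yaw":0},{"grip":0.0,"x":-0.011,"y":0,"z":-0.0003,"yaw":0},{"grip":0.0,"x":-0.016,"y":0,"z":-0.0003,"yaw":0},{"grip":0.0,"x":-0.021,"y":0,"z":-0.0003,"yaw":0}]' 60
python3 -m crank '[{"grip":0.0,"x":-0.005,"y":0,"z":0,"yaw":0},{"grip":0.0,"x":-0.010,"y":0,"z":0,"yaw":0},{"grip":0.0,"x":-0.015,"y":0,"z":0,"yaw":0},{"grip":0.0,"x":-0.020,"y":0,"z":0,"yaw":0},{"grip":0.0,"x":-0.025,"y":0,"z":0,"yaw":0}]' 60
python3 - <<'E'
from h import *
im=grab_frame("top")
for c in blobs("top",im,(8,80,60),(25,255,255),100,(298,180,380,268)):
    (x,y),r,a=cv2.fitEllipse(c);print(np.round([x,y,*r],1),np.round(onz("top",(x,y),11.5),1))
E
```

```text
time_s: 7.85
ee_pos: [257.9, -216.8, 57.7]
ee_rot: [180.0, -0.0, -180.0]
force: [-3.4, -0.2, 7.4]
gripper_width: 23.5
gripper_force: 59.9
time_s: 8.27
ee_pos: [282.7, -216.6, 57.8]
ee_rot: [180.0, -0.0, -180.0]
force: [-4.6, -0.6, 9.1]
gripper_width: 23.5
gripper_force: 59.9
[356.8 241.5  23.   23.4] [ 425.5 -338.5   11.5]
[321.  238.1  22.2  23.3] [ 439.4 -218.7   11.5]
[319.3 208.4  22.9  23.3] [ 538.6 -215.8   11.5]
[353.  203.9  22.5  23.2] [ 551.4 -329.5   11.5]
```

```bash

python3 -m crank '[{"grip":0.0,"x":-0.007,"y":0,"z":-0.0002,"yaw":0},{"grip":0.0,"x":-0.014,"y":0,"z":-0.0002,"yaw":0},{"grip":0.0,"x":-0.021,"y":0,"z":-0.0002,"yaw":0},{"grip":0.0,"x":-0.026,"y":0,"z":-0.0002,"yaw":0},{"grip":0.0,"x":-0.03,"y":0,"z":-0.0002,"yaw":0}]' 60
python3 - <<'E'
from h import *
im=grab_frame("top")
for c in blobs("top",im,(8,80,60),(25,255,255),100,(298,180,380,268)):
    (x,y),r,a=cv2.fitEllipse(c);print(np.round([x,y,*r],1),np.round(onz("top",(x,y),11.5),1))
E
```

```text
time_s: 8.73
ee_pos: [313.0, -216.7, 57.9]
ee_rot: [180.0, -0.0, -180.0]
force: [-4.2, -0.7, 6.7]
gripper_width: 23.8
gripper_force: 59.9
[356.8 241.5  23.   23.4] [ 425.5 -338.5   11.5]
[320.1 219.1  23.5  49. ] [ 502.7 -217.4   11.5]
[352.9 203.9  22.5  23.3] [ 551.4 -329.4   11.5]
```

```bash
python3 - <<'E'
from h import *
t=grab_frame("top");s=grab_frame("side")
a=cv2.resize(t[180:280,290:380,::-1],None,fx=4.4,fy=4.4,interpolation=cv2.INTER_CUBIC)
b=cv2.resize(s[230:330,215:295,::-1],None,fx=4.4,fy=4.4,interpolation=cv2.INTER_CUBIC)
cv2.imwrite("pics/g3.png",np.hstack([a,b]))
E
```

```text
(no output)
```

View pics/g3.png

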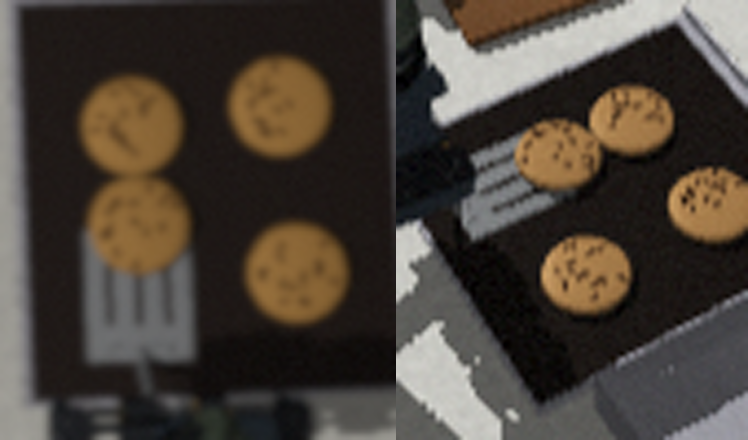

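The biscuit (crop 139,223) is only about half on the blade and has been pushed up to its neighbour (131,125). I'm stopping to check the blade's pitch.

```bash
python3 - <<'E'
from h import *
np.set_printoptions(precision=0,suppress=True)
p=state()['ee_pos']; print(p,state()['torque'].round(2),state()['force'])
for lx in(-50,50):
  for ly in(40,-40):
    X=(p[0]+96+lx,p[1]+ly,7.6)
    a=(proj("top",X)-[290,180]+.5)*4.4;b=(proj("side",X)-[215,230]+.5)*4.4+[396,0];print(lx,ly,a,b)
for c in((131,125),(139,223)): print(onz("top",((c[0])/4.4-.5+290,c[1]/4.4-.5+180),12))
print(tri((139/4.4-.5+290,223/4.4-.5+180),((558-396)/4.4-.5+215,153/4.4-.5+230)),tri((131/4.4-.5+290,125/4.4-.5+180),((632-396)/4.4-.5+215,120/4.4-.5+230)))
E
```

```text
[ 314. -217.   58.] [ 0. -0.  0.] [1. 1. 2.]
-50 40 [ 85. 364.] [428. 181.]
-50 -40 [190. 362.] [470. 247.]
50 40 [ 82. 232.] [531. 136.]
50 -40 [187. 230.] [575. 199.]
[ 540. -216.   12.]
[ 466. -220.   12.]
[ 466. -217.   24.] [ 540. -214.   20.]
```

The blade nose is riding up under press (side-view corner about 1 px high). I'll back out, then let the turner settle slightly nose-down in the pads by briefly easing the grip just above the mat.

```bash

python3 -m crank '[{"grip":0.0,"x":0.004,"y":0,"z":0,"yaw":0},{"grip":0.0,"x":0.012,"y":0,"z":0,"yaw":0},{"grip":0.0,"x":0.022,"y":0,"z":0,"yaw":0},{"grip":0.0,"x":0.034,"y":0,"z":0,"yaw":0},{"grip":0.0,"x":0.046,"y":0,"z":0,"yaw":0}]' 60
python3 -m crank '[{"grip":0.0,"x":0.012,"y":0,"z":-0.002,"yaw":0},{"grip":0.0,"x":0.022,"y":0,"z":-0.005,"yaw":0},{"grip":0.0,"x":0.026,"y":0,"z":-0.0085,"yaw":0},{"grip":0.0,"x":0.026,"y":0,"z":-0.0085,"yaw":0},{"grip":0.0,"x":0.026,"y":0,"z":-0.0085,"yaw":0}]' 60
python3 - <<'E'
from h import *
im=grab_frame("top")
for c in blobs("top",im,(8,80,60),(25,255,255),100,(298,180,380,268)):
    (x,y),r,a=cv2.fitEllipse(c);print(np.round([x,y,*r],1),np.round(onz("top",(x,y),11.5),1))
plan();print(state()['torque'].round(2))
E
```

```text
time_s: 9.3
ee_pos: [265.1, -216.6, 57.8]
ee_rot: [-180.0, 0.0, 180.0]
force: [1.8, -0.3, 2.0]
gripper_width: 24.0
gripper_force: 59.9
time_s: 9.72
ee_pos: [240.3, -217.1, 66.6]
ee_rot: [-180.0, 0.0, 180.0]
force: [0.0, -0.5, -1.4]
gripper_width: 23.6
gripper_force: 59.9
[356.8 241.5  23.   23.4] [ 425.5 -338.5   11.5]
[320.  220.6  23.7  52.4] [ 497.5 -217.    11.5]
[352.9 203.9  22.5  23.1] [ 551.4 -329.4   11.5]
x 0.0000 y 0.0000 z -0.0000 yaw -0.0000 | at [ 240.6 -217.1   66.5] head -0.0
[-0.04  0.13 -0.05]
```

```bash
sed -i 's/np.ones((5,5))/np.ones((3,3))/' h.py
python3 -m crank '[{"grip":0.0,"x":0,"y":0,"z":0,"yaw":0},{"grip":0.0,"x":0,"y":0,"z":0,"yaw":0},{"grip":0.0,"x":0,"y":0,"z":0,"yaw":0},{"grip":0.0,"x":0,"y":0,"z":0,"yaw":0},{"grip":0.0,"x":0,"y":0,"z":0,"yaw":0}]' 6
python3 - <<'E'
from h import *
im=grab_frame("top")
for c in blobs("top",im,(8,80,60),(25,255,255),100,(298,180,380,268)):
    (x,y),r,a=cv2.fitEllipse(c);print(np.round([x,y,*r],1),np.round(onz("top",(x,y),11.5),1))
plan();print(state()['torque'].round(2),state()['force'])
E
```

```text
time_s: 10.18
ee_pos: [240.8, -216.9, 66.3]
ee_rot: [-180.0, 0.0, -180.0]
force: [0.9, -0.2, 0.3]
gripper_width: 23.7
gripper_force: 6.0
[356.8 241.5  23.   23.4] [ 425.5 -338.5   11.5]
[320.  220.6  23.7  52.3] [ 497.7 -217.    11.5]
[352.9 203.9  22.5  23.1] [ 551.4 -329.4   11.5]
x -0.0000 y 0.0000 z -0.0000 yaw -0.0000 | at [ 240.7 -216.9   66.3] head 0.0
[-0.02 -0.14 -0.08] [-0.37446411 -0.32138276 -0.98710479]
```

```bash

python3 -m crank '[{"grip":0.0,"x":0,"y":0,"z":0,"yaw":0},{"grip":0.0,"x":0,"y":0,"z":0,"yaw":0},{"grip":0.0,"x":0,"y":0,"z":0,"yaw":0},{"grip":0.0,"x":0,"y":0,"z":0,"yaw":0},{"grip":0.0,"x":0,"y":0,"z":0,"yaw":0}]' 60
python3 - <<'E'
from h import *
t=grab_frame("top");s=grab_frame("side")
a=cv2.resize(t[180:290,290:370,::-1],None,fx=5,fy=5,interpolation=cv2.INTER_CUBIC)
b=cv2.resize(s[225:335,205:275,::-1],None,fx=5,fy=5,interpolation=cv2.INTER_CUBIC)
cv2.imwrite("pics/g4.png",np.hstack([a,b]))
plan();print(state()['torque'].round(2),state()['force'])
E
```

```text
time_s: 10.65
ee_pos: [240.4, -216.8, 66.3]
ee_rot: [180.0, 0.0, 180.0]
force: [1.0, 0.1, 0.1]
gripper_width: 23.5
gripper_force: 60.0
x 0.0000 y 0.0000 z -0.0000 yaw -0.0000 | at [ 240.4 -216.8   66.3] head -0.0
[ 0.01 -0.24  0.  ] [ 0.0237477   0.77036014 -1.13657171]
```

View pics/g4.png

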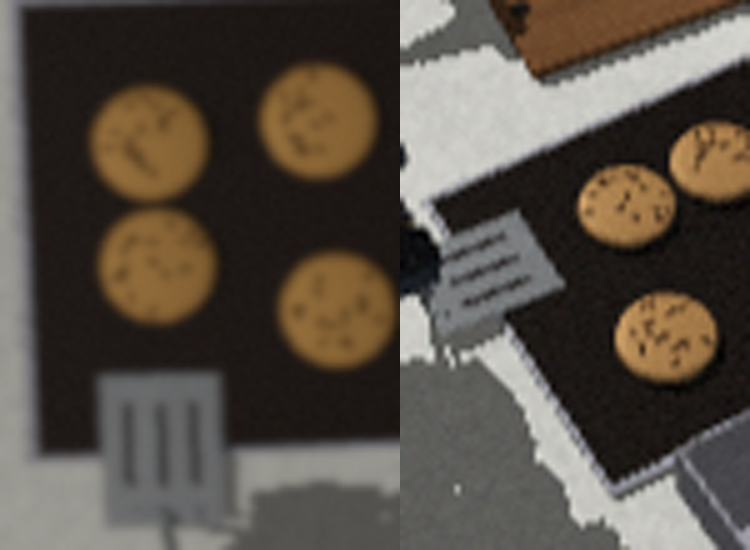

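Good: the gap to the neighbour is back to about 4 mm and the blade is now about 3° nose-down. I'll take this biscuit from the left (heading −90°), so it can't press on its neighbour.

```bash

python3 -m crank '[{"grip":0.0,"x":0.0,"y":0,"z":-0.01,"yaw":0},{"grip":0.0,"x":0.0,"y":0,"z":-0.025,"yaw":0},{"grip":0.0,"x":-0.01,"y":-0.0,"z":-0.04,"yaw":0},{"grip":0.0,"x":-0.03,"y":0.02,"z":-0.045,"yaw":0},{"grip":0.0,"x":-0.05,"y":0.04,"z":-0.045,"yaw":0.1}]' 60
python3 -c "
from h import *
plan(452,-31,110,-90)
for n,b in (('top',(298,180,380,268)),('side',(215,240,315,312))):
  for c in blobs(n,grab_frame(n),(8,80,60),(25,255,255),100,b):
    (x,y),r,a=cv2.fitEllipse(c);print(n,np.round([x,y,*r],1),np.round(onz(n,(x,y),12.5),1))
"
```

```text
time_s: 11.17
ee_pos: [291.1, -177.2, 112.4]
ee_rot: [-179.9, 0.1, 174.0]
force: [0.3, 0.0, -2.1]
gripper_width: 23.7
gripper_force: 60.0
x -0.1447 y 0.1622 z 0.0024 yaw 1.4662 | at [ 291.1 -177.2  112.4] head -6.0
top [356.8 241.5  23.   23.4] [ 425.5 -338.2   12.5]
top [319.9 219.5  24.1  49.4] [ 501.4 -216.6   12.5]
top [353.  203.9  22.5  23.2] [ 551.4 -329.3   12.5]
side [257.8 291.9  17.2  20.1] [ 429.4 -332.2   12.5]
side [286.4 276.1  16.3  19.6] [ 556.  -322.8   12.5]
side [259.4 261.   16.3  41. ] [ 503.7 -210.4   12.5]
```

```bash
cat >> h.py <<'E'
def bis(n,box,z=12.5):
    im=grab_frame(n);k=cv2.inRange(cv2.cvtColor(im,cv2.COLOR_RGB2HSV),(8,80,60),(25,255,255))
    k=cv2.morphologyEx(k,cv2.MORPH_CLOSE,np.ones((3,3)));q=np.zeros_like(k);q[box[1]:box[3],box[0]:box[2]]=1;k*=q
    cn,_=cv2.findContours(k,cv2.RETR_EXTERNAL,cv2.CHAIN_APPROX_NONE);cv2.drawContours(k,cn,-1,255,-1)
    d=cv2.distanceTransform(k,cv2.DIST_L2,5);N,l=cv2.connectedComponents((d>4).astype(np.uint8))
    out=[]
    for i in range(1,N):
        v,u=np.nonzero(l==i)
        if len(u)>20: p=(u.mean(),v.mean());out.append(p);print(n,np.round(p,1),len(u),np.round(onz(n,p,z),1))
    return out
ST=(298,180,382,270)
E
python3 -m crank '[{"grip":0.0,"x":-0.025,"y":0.028,"z":0,"yaw":0.11},{"grip":0.0,"x":-0.05,"y":0.056,"z":0,"yaw":0.22},{"grip":0.0,"x":-0.075,"y":0.084,"z":0,"yaw":0.33},{"grip":0.0,"x":-0.1,"y":0.112,"z":0,"yaw":0.44},{"grip":0.0,"x":-0.12,"y":0.135,"z":0,"yaw":0.55}]' 60
python3 -c "
from h import *
bis('top',ST)
plan(452,-31,110,-90)"
```

```text
time_s: 11.68
ee_pos: [415.6, -61.0, 110.8]
ee_rot: [-179.9, -0.1, 144.8]
force: [1.1, -1.5, -1.7]
gripper_width: 23.5
gripper_force: 60.0
top [353.  203.9] 206 [ 551.3 -329.2   12.5]
top [319.6 207.5] 182 [ 541.3 -216.6   12.5]
top [321.1 232.6] 150 [ 457.6 -219.5   12.5]
top [357.5 241.8] 165 [ 424.5 -340.6   12.5]
x -0.0089 y 0.0393 z 0.0014 yaw 0.9517 | at [422.  -57.8 111.4] head -35.5
```

```bash

python3 -m crank '[{"grip":0.0,"x":-0.002,"y":0.008,"z":0,"yaw":0.11},{"grip":0.0,"x":-0.004,"y":0.018,"z":0,"yaw":0.22},{"grip":0.0,"x":-0.006,"y":0.028,"z":0,"yaw":0.33},{"grip":0.0,"x":-0.008,"y":0.035,"z":0,"yaw":0.44},{"grip":0.0,"x":-0.009,"y":0.04,"z":0,"yaw":0.55}]' 60
python3 -m crank '[{"grip":0.0,"x":0,"y":0.0,"z":0,"yaw":0.1},{"grip":0.0,"x":0,"y":0,"z":0,"yaw":0.2},{"grip":0.0,"x":0,"y":0,"z":0,"yaw":0.3},{"grip":0.0,"x":0,"y":0,"z":0,"yaw":0.4},{"grip":0.0,"x":0,"y":0,"z":0,"yaw":0.4017}]' 60
python3 -c "
from h import *
bis('top',ST)
plan(452,-31,70,-90)"
```

```text
time_s: 12.15
ee_pos: [445.7, -34.4, 110.8]
ee_rot: [-179.9, -0.0, 113.3]
force: [0.3, -1.0, -2.0]
gripper_width: 23.6
gripper_force: 60.0
time_s: 12.57
ee_pos: [445.1, -34.8, 110.8]
ee_rot: [-179.9, -0.0, 90.5]
force: [-0.8, -0.7, -1.7]
gripper_width: 23.6
gripper_force: 60.0
top [353.  203.2] 189 [ 553.7 -329.5   12.5]
top [319.1 208. ] 179 [ 540.  -214.9   12.5]
top [321.4 232.6] 144 [ 457.6 -220.4   12.5]
top [357. 242.] 199 [ 423.8 -338.9   12.5]
x 0.0037 y 0.0067 z 0.0409 yaw 0.0116 | at [445.3 -34.8 110.9] head -89.3
```

```bash

python3 -m crank '[{"grip":0.0,"x":0.002,"y":0.003,"z":0.01,"yaw":0.01},{"grip":0.0,"x":0.005,"y":0.007,"z":0.024,"yaw":0.011},{"grip":0.0,"x":0.005,"y":0.007,"z":0.036,"yaw":0.0116},{"grip":0.0,"x":0.005,"y":0.007,"z":0.043,"yaw":0.0116},{"grip":0.0,"x":0.005,"y":0.007,"z":0.043,"yaw":0.0116}]' 60
python3 -m crank '[{"grip":0.0,"x":0,"y":0,"z":0.0005,"yaw":0},{"grip":0.0,"x":0,"y":0,"z":0.001,"yaw":0},{"grip":0.0,"x":0,"y":0,"z":0.0015,"yaw":0},{"grip":0.0,"x":0,"y":0,"z":0.0015,"yaw":0},{"grip":0.0,"x":0,"y":0,"z":0.0015,"yaw":0}]' 60
python3 -c "
from h import *
bis('top',ST)
plan(452,-31,66.3,-90)"
```

```text
time_s: 13.03
ee_pos: [452.5, -29.2, 66.8]
ee_rot: [-179.8, 0.0, 90.0]
force: [-0.4, -0.4, -1.9]
gripper_width: 23.7
gripper_force: 60.0
time_s: 13.45
ee_pos: [453.3, -29.0, 67.2]
ee_rot: [180.0, -0.0, 89.8]
force: [0.6, -0.7, -0.7]
gripper_width: 23.7
gripper_force: 60.0
top [352.7 203.2] 184 [ 553.9 -328.5   12.5]
top [319.8 208. ] 176 [ 539.8 -217.3   12.5]
top [321.2 232.8] 157 [ 457.1 -219.9   12.5]
top [356.7 241.6] 216 [ 425.4 -338.1   12.5]
x -0.0020 y -0.0013 z 0.0008 yaw -0.0027 | at [453.3 -29.   67.1] head -90.2
```

```bash

python3 -m crank '[{"grip":0.0,"x":0,"y":0,"z":0.0005,"yaw":0},{"grip":0.0,"x":-0.003,"y":0,"z":0.001,"yaw":0},{"grip":0.0,"x":-0.008,"y":0,"z":0.001,"yaw":0},{"grip":0.0,"x":-0.014,"y":0,"z":0.001,"yaw":0},{"grip":0.0,"x":-0.02,"y":0,"z":0.001,"yaw":0}]' 60
python3 -m crank '[{"grip":0.0,"x":-0.006,"y":0,"z":0,"yaw":0},{"grip":0.0,"x":-0.012,"y":0,"z":0,"yaw":0},{"grip":0.0,"x":-0.018,"y":0,"z":0,"yaw":0},{"grip":0.0,"x":-0.022,"y":0,"z":0,"yaw":0},{"grip":0.0,"x":-0.024,"y":0,"z":0,"yaw":0}]' 60
python3 -c "
from h import *
bis('top',ST)
plan(452,-31,66.3,-90)"
```

```text
time_s: 13.92
ee_pos: [453.5, -49.6, 66.2]
ee_rot: [180.0, 0.0, 89.9]
force: [0.3, 0.5, 1.5]
gripper_width: 23.8
gripper_force: 60.0
time_s: 14.33
ee_pos: [453.2, -73.7, 66.0]
ee_rot: [180.0, -0.0, 89.8]
force: [0.2, 1.7, 1.9]
gripper_width: 23.8
gripper_force: 60.0
top [353.  203.2] 190 [ 553.6 -329.4   12.5]
top [319.3 208. ] 179 [ 539.9 -215.7   12.5]
top [322.6 232.4] 127 [ 458.1 -224.5   12.5]
top [357. 242.] 200 [ 423.8 -338.7   12.5]
x 0.0429 y -0.0013 z -0.0004 yaw -0.0032 | at [453.2 -73.9  65.9] head -90.2
```

```bash

python3 -m crank '[{"grip":0.0,"x":-0.004,"y":0,"z":0,"yaw":0},{"grip":0.0,"x":-0.01,"y":0,"z":0,"yaw":0},{"grip":0.0,"x":-0.016,"y":0,"z":0,"yaw":0},{"grip":0.0,"x":-0.022,"y":0,"z":0,"yaw":0},{"grip":0.0,"x":-0.028,"y":0,"z":0,"yaw":0}]' 60
python3 -m crank '[{"grip":0.0,"x":-0.006,"y":0,"z":0,"yaw":0},{"grip":0.0,"x":-0.011,"y":0,"z":0,"yaw":0},{"grip":0.0,"x":-0.014,"y":0,"z":0,"yaw":0},{"grip":0.0,"x":-0.016,"y":0,"z":0,"yaw":0},{"grip":0.0,"x":-0.016,"y":0,"z":0,"yaw":0}]' 60
python3 -m crank '[{"grip":0.0,"x":0,"y":0,"z":-0.002,"yaw":0},{"grip":0.0,"x":0,"y":0,"z":-0.006,"yaw":0},{"grip":0.0,"x":0,"y":0,"z":-0.012,"yaw":0},{"grip":0.0,"x":0,"y":0,"z":-0.018,"yaw":0},{"grip":0.0,"x":0,"y":0,"z":-0.022,"yaw":0}]' 60
python3 - <<'E'
from h import *
bis('top',ST)
plan()
t=grab_frame("top");s=grab_frame("side")
a=cv2.resize(t[180:270,285:365,::-1],None,fx=5,fy=5,interpolation=cv2.INTER_CUBIC)
b=cv2.resize(s[225:315,210:285,::-1],None,fx=5,fy=5,interpolation=cv2.INTER_CUBIC)
cv2.imwrite("pics/g5.png",np.hstack([a,b]))
E
```

```text
time_s: 14.8
ee_pos: [453.1, -101.6, 65.9]
ee_rot: [180.0, -0.0, 89.8]
force: [0.3, 2.1, 3.2]
gripper_width: 23.5
gripper_force: 60.0
time_s: 15.22
ee_pos: [453.0, -117.7, 65.8]
ee_rot: [180.0, 0.0, 89.8]
force: [0.3, -0.4, 1.3]
gripper_width: 23.9
gripper_force: 60.0
time_s: 15.63
ee_pos: [453.2, -116.9, 88.6]
ee_rot: [180.0, -0.0, 89.8]
force: [1.0, 1.3, -2.4]
gripper_width: 23.8
gripper_force: 60.0
top [353.5 203.4] 179 [ 552.9 -331.3   12.5]
top [319.1 208.2] 196 [ 539.  -214.7   12.5]
top [340.7 232.1] 42 [ 457.9 -285.3   12.5]
top [357.5 241.9] 184 [ 424.2 -340.4   12.5]
x 0.0000 y 0.0000 z -0.0000 yaw -0.0000 | at [ 453.7 -117.1   89.3] head -90.2
```

View pics/g5.png

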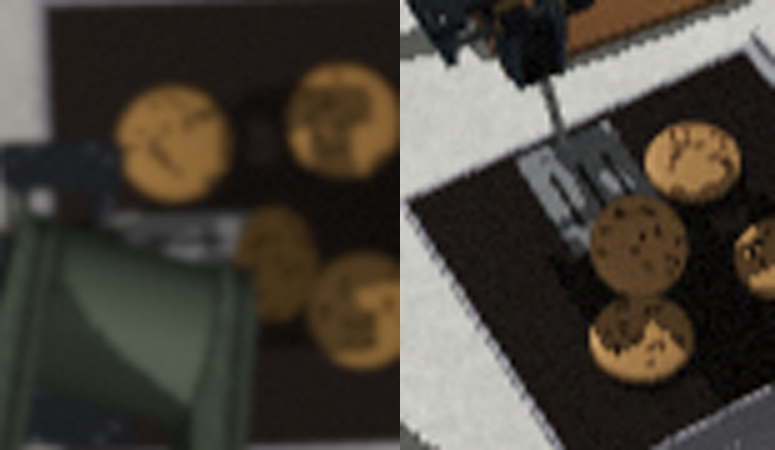

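```bash
python3 - <<'E'
from h import *
np.set_printoptions(precision=0,suppress=True)
p=state()['ee_pos'];print(p,state()['force'],state()['torque'])
S=lambda u,v:((u-400)/5-.5+210,v/5-.5+225); T=lambda u,v:(u/5-.5+285,v/5-.5+180)
for z in(12,20,30,40): print(z,onz("side",S(638,246),z),onz("side",S(642,340),12), onz("top",T(320,265),z), onz("side",S(607,122),z),onz("side",S(585,255),z))
im=grab_frame("side");k=cv2.inRange(cv2.cvtColor(im,cv2.COLOR_RGB2HSV),(8,80,40),(25,255,255))
E
```

```text
[ 453. -117.   88.] [ 0.  0. -1.] [0. 0. 0.]
12 [ 467. -259.   12.] [ 429. -334.   12.] [ 456. -311.   12.] [ 504. -140.   12.] [ 428. -247.   12.]
20 [ 464. -264.   20.] [ 429. -334.   12.] [ 457. -310.   20.] [ 501. -146.   20.] [ 426. -252.   20.]
30 [ 460. -271.   30.] [ 429. -334.   12.] [ 457. -307.   30.] [ 497. -154.   30.] [ 423. -259.   30.]
40 [ 457. -278.   40.] [ 429. -334.   12.] [ 458. -305.   40.] [ 494. -162.   40.] [ 419. -266.   40.]
```

The biscuit isn't on the blade: it's tipped, its back edge propped on the blade front (side crop 638,246), because it slides along once its centre nears the edge. I'll lower it gently and back out, then use a quick final thrust, since the blade is slippery.

```bash

python3 -m crank '[{"grip":0.0,"x":0,"y":0,"z":0.004,"yaw":0},{"grip":0.0,"x":0,"y":0,"z":0.008,"yaw":0},{"grip":0.0,"x":0,"y":0,"z":0.012,"yaw":0},{"grip":0.0,"x":0,"y":0,"z":0.016,"yaw":0},{"grip":0.0,"x":0,"y":0,"z":0.02,"yaw":0}]' 60
python3 -m crank '[{"grip":0.0,"x":0.002,"y":0,"z":0.0015,"yaw":0},{"grip":0.0,"x":0.006,"y":0,"z":0.0015,"yaw":0},{"grip":0.0,"x":0.011,"y":0,"z":0.0015,"yaw":0},{"grip":0.0,"x":0.017,"y":0,"z":0.0015,"yaw":0},{"grip":0.0,"x":0.025,"y":0,"z":0.0015,"yaw":0}]' 60
python3 -m crank '[{"grip":0.0,"x":0.010,"y":0,"z":0,"yaw":0},{"grip":0.0,"x":0.022,"y":0,"z":0,"yaw":0},{"grip":0.0,"x":0.037,"y":0,"z":-0.005,"yaw":0},{"grip":0.0,"x":0.052,"y":0,"z":-0.02,"yaw":0},{"grip":0.0,"x":0.07,"y":0,"z":-0.04,"yaw":0}]' 60
python3 - <<'E'
from h import *
bis('top',ST);bis('side',(215,235,315,312))
plan()
E
```

```text
time_s: 16.25
ee_pos: [452.7, -117.0, 67.1]
ee_rot: [-180.0, -0.0, 89.8]
force: [-0.3, -0.1, -2.2]
gripper_width: 23.6
gripper_force: 60.0
time_s: 16.67
ee_pos: [453.1, -91.4, 66.5]
ee_rot: [180.0, -0.0, 89.8]
force: [0.2, -0.7, -0.7]
gripper_width: 23.9
gripper_force: 60.0
time_s: 17.08
ee_pos: [451.6, -20.5, 105.6]
ee_rot: [-179.8, -0.0, 89.8]
force: [0.4, -0.2, -1.8]
gripper_width: 23.5
gripper_force: 60.0
top [352.9 203.2] 186 [ 553.9 -329.    12.5]
top [319.2 208.3] 165 [ 538.9 -215.2   12.5]
top [348.1 237.7] 402 [ 438.9 -309.4   12.5]
side [268. 257.] 62 [ 542.  -209.3   12.5]
side [257.2 285.4] 197 [ 441.4 -306.    12.5]
side [286.6 276. ] 91 [ 557.  -322.8   12.5]
x 0.0000 y 0.0000 z -0.0000 yaw -0.0000 | at [454.9 -19.6 108.6] head -90.0
```

```bash

python3 -m crank '[{"grip":0.0,"x":0.015,"y":0,"z":0,"yaw":-0.1},{"grip":0.0,"x":0.03,"y":0,"z":0,"yaw":-0.1},{"grip":0.0,"x":0.04,"y":0,"z":0,"yaw":-0.1},{"grip":0.0,"x":0.04,"y":0,"z":0,"yaw":-0.1},{"grip":0.0,"x":0.04,"y":0,"z":0,"yaw":-0.1}]' 60
python3 - <<'E'
from h import *
t=grab_frame("top");s=grab_frame("side")
cv2.imwrite("pics/t6.png",t[:,:,::-1]);cv2.imwrite("pics/s6.png",s[:,:,::-1])
a=cv2.resize(t[180:275,300:385,::-1],None,fx=4.8,fy=4.8,interpolation=cv2.INTER_CUBIC)
b=cv2.resize(s[230:325,220:300,::-1],None,fx=4.8,fy=4.8,interpolation=cv2.INTER_CUBIC)
cv2.imwrite("pics/g6.png",np.hstack([a,b]))
E
```

```text
time_s: 17.6
ee_pos: [453.0, 18.1, 105.9]
ee_rot: [-179.9, 0.0, 95.6]
force: [0.5, -0.1, -1.3]
gripper_width: 23.6
gripper_force: 60.0
```

View pics/g6.png

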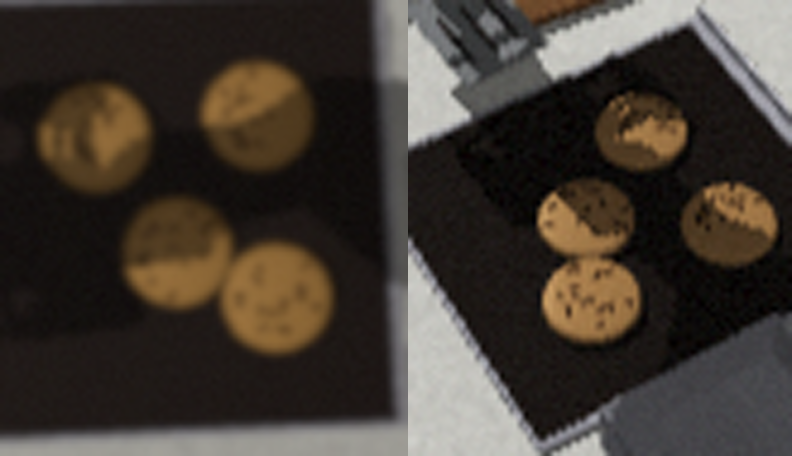

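All four lie flat again: FL (540,−215), FR (552,−329), B1 (458,−271), NR (425,−338). I'll take FL first with heading −25°, where there's clear room.

```bash
python3 -c "
from h import *
plan(371,-136,106,-25)"
python3 -m crank '[{"grip":0.0,"x":0,"y":0,"z":0,"yaw":-0.11},{"grip":0.0,"x":0,"y":0,"z":0,"yaw":-0.22},{"grip":0.0,"x":0,"y":0,"z":0,"yaw":-0.33},{"grip":0.0,"x":0,"y":0,"z":0,"yaw":-0.44},{"grip":0.0,"x":0,"y":0,"z":0,"yaw":-0.55}]' 60
python3 -c "
from h import *
plan(371,-136,106,-25)"
```

```text
x -0.1449 y -0.0967 z 0.0001 yaw -1.0373 | at [453.2  17.6 106.1] head -84.4
time_s: 18.12
ee_pos: [453.3, 17.2, 106.2]
ee_rot: [-180.0, -0.0, 127.3]
force: [1.1, 0.1, -1.5]
gripper_width: 23.8
gripper_force: 60.0
x -0.0719 y -0.1583 z 0.0002 yaw -0.4829 | at [453.3  17.2 106.2] head -52.7
```

```bash

python3 -m crank '[{"grip":0.0,"x":-0.01,"y":-0.022,"z":0,"yaw":-0.1},{"grip":0.0,"x":-0.027,"y":-0.058,"z":0,"yaw":-0.2},{"grip":0.0,"x":-0.044,"y":-0.095,"z":0,"yaw":-0.3},{"grip":0.0,"x":-0.061,"y":-0.132,"z":0.006,"yaw":-0.4},{"grip":0.0,"x":-0.072,"y":-0.158,"z":0.016,"yaw":-0.483}]' 60
python3 -m crank '[{"grip":0.0,"x":0,"y":0,"z":0.01,"yaw":0},{"grip":0.0,"x":0,"y":0,"z":0.018,"yaw":0},{"grip":0.0,"x":0,"y":0,"z":0.022,"yaw":0},{"grip":0.0,"x":0,"y":0,"z":0.022,"yaw":0},{"grip":0.0,"x":0,"y":0,"z":0.022,"yaw":0}]' 60
python3 -c "
from h import *
bis('top',ST)
plan(371,-136,66.3,-25);print(state()['force'])"
```

```text
time_s: 18.53
ee_pos: [370.4, -137.2, 91.1]
ee_rot: [-180.0, 0.2, 155.0]
force: [1.8, -1.0, -1.0]
gripper_width: 23.5
gripper_force: 60.0
time_s: 18.95
ee_pos: [371.2, -134.3, 68.3]
ee_rot: [180.0, -0.0, 154.8]
force: [0.3, 0.5, -1.0]
gripper_width: 24.0
gripper_force: 60.0
top [353. 204.] 203 [ 551.2 -329.3   12.5]
top [319.3 208.3] 212 [ 538.8 -215.6   12.5]
top [346.5 236. ] 371 [ 444.6 -304.2   12.5]
x -0.0004 y -0.0018 z 0.0023 yaw -0.0026 | at [ 371.4 -134.3   68.6] head -25.2
[ 0.0069386  -0.23266072 -1.18255212]
```

```bash

python3 -m crank '[{"grip":0.0,"x":0,"y":0,"z":0.001,"yaw":0},{"grip":0.0,"x":0,"y":0,"z":0.002,"yaw":0},{"grip":0.0,"x":-0.002,"y":0,"z":0.0028,"yaw":0},{"grip":0.0,"x":-0.007,"y":0,"z":0.0028,"yaw":0},{"grip":0.0,"x":-0.013,"y":0,"z":0.0028,"yaw":0}]' 60
python3 -m crank '[{"grip":0.0,"x":-0.006,"y":0,"z":0,"yaw":0},{"grip":0.0,"x":-0.012,"y":0,"z":0,"yaw":0},{"grip":0.0,"x":-0.024,"y":0,"z":0,"yaw":0},{"grip":0.0,"x":-0.062,"y":0,"z":0,"yaw":0},{"grip":0.0,"x":-0.084,"y":0,"z":0,"yaw":0}]' 60
python3 -m crank '[{"grip":0.0,"x":0,"y":0,"z":0,"yaw":0},{"grip":0.0,"x":0,"y":0,"z":0,"yaw":0},{"grip":0.0,"x":0,"y":0,"z":0,"yaw":0},{"grip":0.0,"x":0,"y":0,"z":-0.001,"yaw":0},{"grip":0.0,"x":0,"y":0,"z":-0.002,"yaw":0}]' 60
python3 -c "
from h import *
bis('top',ST);bis('side',(215,235,315,312))
plan();p=state()['ee_pos'];print(p[:2]+143*np.array([.906,-.423]))"
```

```text
time_s: 19.42
ee_pos: [383.0, -140.3, 66.0]
ee_rot: [180.0, 0.1, 154.8]
force: [-1.2, 0.5, 1.8]
gripper_width: 23.7
gripper_force: 60.0
time_s: 19.83
ee_pos: [461.9, -177.7, 66.0]
ee_rot: [180.0, 0.2, 154.8]
force: [2.2, -0.6, -1.4]
gripper_width: 23.4
gripper_force: 60.0
time_s: 20.25
ee_pos: [457.1, -175.5, 67.3]
ee_rot: [180.0, -0.1, 154.8]
force: [0.9, -0.8, -1.9]
gripper_width: 23.7
gripper_force: 60.0
top [326.2 192.8] 189 [ 590.3 -240.1   12.5]
top [353.4 203.4] 182 [ 553.  -330.8   12.5]
side [282.7 255.4] 73 [ 595.4 -230.6   12.5]
side [257. 285.] 193 [ 441.6 -304.4   12.5]
side [286.7 276.1] 91 [ 556.7 -323.5   12.5]
x 0.0000 y 0.0000 z -0.0000 yaw -0.0000 | at [ 457.7 -175.7   67.6] head -25.2
[ 587.23022156 -236.237535  ]
```

Biscuit 1's thrust ramped too gently: the biscuit rode along and is now near (590,−240), about 10 mm from the rim. The rim can be its backstop, so I'll retreat and come in straight (heading 0).

```bash

python3 -m crank '[{"grip":0.0,"x":0.004,"y":0,"z":0.001,"yaw":0},{"grip":0.0,"x":0.012,"y":0,"z":0.001,"yaw":0},{"grip":0.0,"x":0.022,"y":0,"z":0.001,"yaw":0},{"grip":0.0,"x":0.034,"y":0,"z":0.001,"yaw":0},{"grip":0.0,"x":0.046,"y":0,"z":0.0,"yaw":0}]' 60
python3 -m crank '[{"grip":0.0,"x":0.012,"y":0,"z":-0.004,"yaw":0},{"grip":0.0,"x":0.022,"y":0,"z":-0.014,"yaw":-0.1},{"grip":0.0,"x":0.028,"y":0,"z":-0.024,"yaw":-0.2},{"grip":0.0,"x":0.028,"y":0,"z":-0.034,"yaw":-0.32},{"grip":0.0,"x":0.028,"y":0,"z":-0.034,"yaw":-0.435}]' 60
python3 - <<'E'
from h import *
a=bis('top',ST)
bis('side',(215,235,315,312))
plan(396,-236,90,0)
t=cv2.imread("pics/t6.png")[:,:,::-1]
g=cv2.cvtColor(cv2.imread("pics/top0.png"),cv2.COLOR_BGR2GRAY)
print(g[170:190,326], [np.round(onz("top",(326,r),z),0) for r,z in((176,16),(178,16),(180,6))])
E
```

```text
time_s: 20.77
ee_pos: [415.1, -155.7, 67.4]
ee_rot: [180.0, -0.1, 154.8]
force: [-0.3, 0.1, -2.3]
gripper_width: 23.5
gripper_force: 60.0
time_s: 21.18
ee_pos: [391.4, -144.4, 103.5]
ee_rot: [-179.9, 0.2, -180.0]
force: [0.5, -0.6, -0.7]
gripper_width: 23.6
gripper_force: 60.0
top [325.7 193.2] 210 [ 589.  -238.6   12.5]
top [352.9 204. ] 204 [ 551.2 -329.2   12.5]
top [336.5 231.4] 179 [ 460.6 -271.1   12.5]
top [356.9 241.3] 159 [ 426.4 -338.5   12.5]
side [282.2 255.7] 77 [ 593.2 -231.1   12.5]
side [257.4 275.9] 80 [ 462.8 -268.8   12.5]
side [286.5 276. ] 95 [ 556.2 -322.8   12.5]
side [258.  291.8] 97 [ 430.1 -332.2   12.5]
x -0.0055 y -0.0917 z 0.0124 yaw -0.0057 | at [ 391.  -144.3  102.4] head -0.3
[153 154 149 136 116 117 126 128 116  87  53  30  26  26  26  25  24  24
  25  26] [array([ 647., -240.,   16.]), array([ 640., -240.,   16.]), array([ 634., -242.,    6.])]
```

B1 blocks the straight approach to FL, so I'll free things up with NR first: heading −27° and a much sharper thrust.

```bash

python3 -c "
from h import *
plan(256.7,-261,100,-27)"
```

```text
x 0.1336 y -0.1175 z 0.0024 yaw 0.4655 | at [ 391.  -144.3  102.4] head -0.3
```

```bash

python3 -m crank '[{"grip":0.0,"x":0.02,"y":-0.017,"z":0,"yaw":0},{"grip":0.0,"x":0.05,"y":-0.043,"z":0,"yaw":0.1},{"grip":0.0,"x":0.08,"y":-0.07,"z":0,"yaw":0.2},{"grip":0.0,"x":0.11,"y":-0.097,"z":0,"yaw":0.32},{"grip":0.0,"x":0.134,"y":-0.117,"z":0.002,"yaw":0.43}]' 60
python3 -c "
from h import *
plan(256.7,-261,69,-27)"
```

```text
time_s: 21.7
ee_pos: [254.7, -261.5, 99.7]
ee_rot: [-180.0, 0.0, 154.5]
force: [0.9, 0.0, -2.1]
gripper_width: 23.6
gripper_force: 60.0
x -0.0016 y 0.0013 z 0.0307 yaw 0.0266 | at [ 254.7 -261.5   99.7] head -25.5
```

```bash

python3 -m crank '[{"grip":0.0,"x":0,"y":0,"z":0.008,"yaw":0.026},{"grip":0.0,"x":0,"y":0,"z":0.018,"yaw":0.026},{"grip":0.0,"x":0,"y":0,"z":0.027,"yaw":0.026},{"grip":0.0,"x":0,"y":0,"z":0.032,"yaw":0.026},{"grip":0.0,"x":0,"y":0,"z":0.032,"yaw":0.026}]' 60
python3 -m crank '[{"grip":0.0,"x":0,"y":0,"z":0.001,"yaw":0},{"grip":0.0,"x":0,"y":0,"z":0.002,"yaw":0},{"grip":0.0,"x":-0.003,"y":0,"z":0.0024,"yaw":0},{"grip":0.0,"x":-0.007,"y":0,"z":0.0024,"yaw":0},{"grip":0.0,"x":-0.008,"y":0,"z":0.0024,"yaw":0}]' 60
python3 -c "
from h import *
for p in bis('top',ST):
  pass
plan();s=state();print(s['force']);p=s['ee_pos'];a=np.radians(s['ee_rot'][2]-180);d=np.array([np.cos(a),np.sin(a)]);
for q in((426,-338.5),(460.5,-271)):
  v=np.array(q)-p[:2];print('along from front',v@d-143,'lateral(left+)',-v[0]*d[1]+v[1]*d[0])"
```

```text
time_s: 22.12
ee_pos: [255.9, -259.8, 66.7]
ee_rot: [179.9, -0.2, 153.4]
force: [0.2, 0.4, -2.1]
gripper_width: 23.8
gripper_force: 60.0
time_s: 22.53
ee_pos: [265.1, -265.0, 65.5]
ee_rot: [-180.0, 0.1, 153.6]
force: [-0.3, 0.4, -2.7]
gripper_width: 23.6
gripper_force: 60.0
top [325.7 193.2] 210 [ 589.  -238.6   12.5]
top [353. 204.] 203 [ 551.2 -329.3   12.5]
top [346.5 236.6] 447 [ 442.7 -304.1   12.5]
x 0.0000 y 0.0000 z -0.0000 yaw -0.0000 | at [ 264.9 -264.9   65.4] head -26.4
[ 0.44976864 -0.85581599 -2.17580654]
along from front 33.96283772558414 lateral(left+) 5.822464206001911
along from front 34.81340328893094 lateral(left+) 81.6233648485566
```

```bash

python3 -m crank '[{"grip":0.0,"x":0,"y":0,"z":0.0005,"yaw":0},{"grip":0.0,"x":0,"y":0,"z":0.001,"yaw":0},{"grip":0.0,"x":0,"y":0,"z":0.001,"yaw":0},{"grip":0.0,"x":0,"y":0,"z":0.001,"yaw":0},{"grip":0.0,"x":0,"y":0,"z":0.001,"yaw":0}]' 60
python3 -m crank '[{"grip":0.0,"x":0,"y":0,"z":0.0005,"yaw":0},{"grip":0.0,"x":0,"y":0,"z":0.001,"yaw":0},{"grip":0.0,"x":0,"y":0,"z":0.001,"yaw":0},{"grip":0.0,"x":0,"y":0,"z":0.001,"yaw":0},{"grip":0.0,"x":0,"y":0,"z":0.001,"yaw":0}]' 60
python3 -c "
from h import *
print(state()['force'],state()['torque'])"

```

```text
time_s: 23.0
ee_pos: [264.2, -264.5, 64.3]
ee_rot: [-180.0, 0.0, 153.6]
force: [0.5, -0.0, 0.8]
gripper_width: 23.4
gripper_force: 60.0
time_s: 23.42
ee_pos: [263.9, -264.3, 63.5]
ee_rot: [-180.0, 0.0, 153.6]
force: [-2.6, 2.1, 5.4]
gripper_width: 23.7
gripper_force: 60.0
[-2.56862638  2.12380393  5.44195594] [-0.02331729 -0.27568355  0.00955991]
```

```bash

python3 -m crank '[{"grip":0.0,"x":0,"y":0,"z":-0.0004,"yaw":0},{"grip":0.0,"x":-0.041,"y":0,"z":-0.0004,"yaw":0},{"grip":0.0,"x":-0.082,"y":0,"z":-0.0004,"yaw":0},{"grip":0.0,"x":-0.082,"y":0,"z":-0.0004,"yaw":0},{"grip":0.0,"x":-0.082,"y":0,"z":-0.0004,"yaw":0}]' 60
python3 -c "
from h import *
bis('top',ST)
plan();s=state();print(s['force']);p=s['ee_pos'];a=np.radians(s['ee_rot'][2]-180);d=np.array([np.cos(a),np.sin(a)]);print('front',p[:2]+143*d)"

```

```text
time_s: 23.83
ee_pos: [339.0, -301.8, 63.1]
ee_rot: [-180.0, 0.0, 153.6]
force: [-0.3, -0.4, -2.5]
gripper_width: 23.2
gripper_force: 60.0
top [325.7 193.2] 209 [ 588.9 -238.4   12.5]
top [352.9 203.9] 204 [ 551.3 -329.    12.5]
top [362.5 229.6] 203 [ 464.9 -358.8   12.5]
top [336.4 232.2] 212 [ 457.9 -270.6   12.5]
x 0.0000 y 0.0000 z -0.0000 yaw -0.0000 | at [ 337.2 -300.4   62.8] head -26.4
[-0.35446608  0.76273624 -3.56932338]
front [ 465.3142957  -364.04411466]
```

The thrust took it further, and the biscuit's centre is now just on the blade's front. Before a second short thrust I'll check clearance to the cake tin and view the state.

```bash
python3 - <<'E'
from h import *
np.set_printoptions(precision=0,suppress=True)
t=grab_frame("top");s=grab_frame("side")
a=cv2.resize(t[190:270,325:405,::-1],None,fx=5,fy=5,interpolation=cv2.INTER_CUBIC)
b=cv2.resize(s[250:330,230:310,::-1],None,fx=5,fy=5,interpolation=cv2.INTER_CUBIC)
cv2.imwrite("pics/g7.png",np.hstack([a,b]))
for u in(383,385,388,391):print(u,onz("top",(u,230),50),onz("top",(u,230),0),onz("top",(u,230),6))
E
```

```text
383 [ 464. -416.   50.] [ 461. -432.    0.] [ 462. -430.    6.]
385 [ 464. -422.   50.] [ 461. -438.    0.] [ 462. -436.    6.]
388 [ 464. -432.   50.] [ 461. -449.    0.] [ 461. -447.    6.]
391 [ 464. -442.   50.] [ 461. -459.    0.] [ 461. -457.    6.]
```

View pics/g7.png

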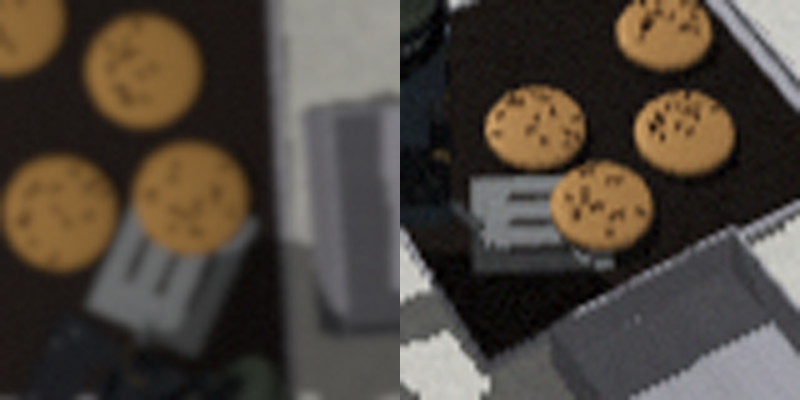

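```bash

python3 -m crank '[{"grip":0.0,"x":0.001,"y":0,"z":-0.0005,"yaw":0},{"grip":0.0,"x":0.003,"y":0,"z":-0.0005,"yaw":0},{"grip":0.0,"x":0.006,"y":0,"z":-0.0005,"yaw":0},{"grip":0.0,"x":0.010,"y":0,"z":-0.0005,"yaw":0},{"grip":0.0,"x":0.014,"y":0,"z":-0.0005,"yaw":0}]' 60
python3 -m crank '[{"grip":0.0,"x":0.004,"y":0,"z":0,"yaw":0},{"grip":0.0,"x":0.008,"y":0,"z":0,"yaw":0},{"grip":0.0,"x":0.012,"y":0,"z":0,"yaw":0},{"grip":0.0,"x":0.015,"y":0,"z":0,"yaw":0},{"grip":0.0,"x":0.016,"y":0,"z":0,"yaw":0}]' 60
cat >> h.py <<'E'
def front(off=143):
    s=state();p=s['ee_pos'];a=np.radians(s['ee_rot'][2]-180);d=np.array([np.cos(a),np.sin(a)]);print('front',(p[:2]+off*d).round(1),'z',p[2].round(1),'head',np.degrees(a).round(1)%360-360,'F',s['force'].round(1))
    return p[:2]+off*d,d
def rel(q):
    f,d=front();v=np.array(q)-f;print(q,'ahead of front %.1f left %.1f'%(v@d,-v[0]*d[1]+v[1]*d[0]))
E
python3 -c "
from h import *
for p in bis('top',ST): rel(onz('top',p,13)[:2].round(1))"

```

```text
time_s: 24.4
ee_pos: [324.2, -294.3, 64.1]
ee_rot: [180.0, -0.0, 153.5]
force: [0.5, -0.6, -1.8]
gripper_width: 23.8
gripper_force: 60.0
time_s: 24.82
ee_pos: [310.0, -287.1, 64.1]
ee_rot: [180.0, -0.0, 153.5]
force: [-0.3, 1.0, -3.2]
gripper_width: 23.9
gripper_force: 60.0
top [325.7 193.2] 210 [ 589.  -238.6   12.5]
top [352.9 203.9] 204 [ 551.3 -328.9   12.5]
top [347.1 234.6] 440 [ 449.2 -306.5   12.5]
front [ 438.1 -350.9] z 64.1 head -26.5 F [-0.   0.2 -2.9]
[ 589.  -238.5] ahead of front 85.0 left 167.9
front [ 438.1 -350.9] z 64.1 head -26.5 F [-0.   0.2 -2.9]
[ 551.2 -328.8] ahead of front 91.4 left 70.2
front [ 438.1 -350.9] z 64.1 head -26.5 F [-0.   0.2 -2.9]
[ 449.2 -306.4] ahead of front -9.9 left 44.8
```

```bash

python3 -m crank '[{"grip":0.0,"x":0,"y":0,"z":0.0004,"yaw":0},{"grip":0.0,"x":-0.041,"y":0,"z":0.0004,"yaw":0},{"grip":0.0,"x":-0.041,"y":0,"z":0.0004,"yaw":0},{"grip":0.0,"x":-0.041,"y":0,"z":0.0004,"yaw":0},{"grip":0.0,"x":-0.041,"y":0,"z":0.0004,"yaw":0}]' 60
python3 -c "
from h import *
for p in bis('top',ST): rel(onz('top',p,13)[:2].round(1))"

```

```text
time_s: 25.28
ee_pos: [347.1, -305.5, 63.3]
ee_rot: [180.0, -0.1, 153.6]
force: [1.7, 0.7, -1.8]
gripper_width: 24.0
gripper_force: 60.0
top [325.7 193.2] 210 [ 589.  -238.6   12.5]
top [353. 204.] 203 [ 551.2 -329.3   12.5]
top [363.3 228.9] 200 [ 467.2 -361.4   12.5]
top [336.3 232.2] 214 [ 457.8 -270.5   12.5]
front [ 474.7 -368.8] z 63.3 head -26.399999999999977 F [-0.8  0.3 -0.8]
[ 589.  -238.5] ahead of front 44.3 left 167.6
front [ 474.7 -368.8] z 63.3 head -26.399999999999977 F [-0.8  0.3 -0.8]
[ 551.2 -329.2] ahead of front 50.9 left 69.6
front [ 474.7 -368.8] z 63.3 head -26.399999999999977 F [-0.8  0.3 -0.8]
[ 467.3 -361.2] ahead of front -10.0 left 3.6
front [ 474.7 -368.8] z 63.3 head -26.399999999999977 F [-0.8  0.3 -0.8]
[ 457.8 -270.4] ahead of front -59.0 left 80.6
```

Each thrust gains about 8 mm, and the biscuit rides back with slow moves. I'll repeat this "shuffle".

```bash

python3 -m crank '[{"grip":0.0,"x":0.002,"y":0,"z":-0.0004,"yaw":0},{"grip":0.0,"x":0.006,"y":0,"z":-0.0004,"yaw":0},{"grip":0.0,"x":0.011,"y":-0.001,"z":-0.0004,"yaw":0},{"grip":0.0,"x":0.017,"y":-0.002,"z":-0.0004,"yaw":0},{"grip":0.0,"x":0.023,"y":-0.003,"z":-0.0004,"yaw":0}]' 60
python3 -m crank '[{"grip":0.0,"x":0.006,"y":0,"z":0,"yaw":0},{"grip":0.0,"x":0.010,"y":0,"z":0,"yaw":0},{"grip":0.0,"x":0.012,"y":0,"z":0,"yaw":0},{"grip":0.0,"x":0.012,"y":0,"z":0,"yaw":0},{"grip":0.0,"x":0.012,"y":0,"z":0.0004,"yaw":0}]' 60
python3 -m crank '[{"grip":0.0,"x":-0.041,"y":0,"z":0,"yaw":0},{"grip":0.0,"x":-0.041,"y":0,"z":0,"yaw":0},{"grip":0.0,"x":-0.041,"y":0,"z":0,"yaw":0},{"grip":0.0,"x":-0.041,"y":0,"z":0,"yaw":0},{"grip":0.0,"x":-0.041,"y":0,"z":0,"yaw":0}]' 60
python3 -c "
from h import *
for p in bis('top',ST): rel(onz('top',p,13)[:2].round(1))"

```

```text
time_s: 25.75
ee_pos: [324.4, -297.8, 64.1]
ee_rot: [180.0, -0.0, 153.5]
force: [1.0, 0.0, -1.6]
gripper_width: 23.5
gripper_force: 60.0
time_s: 26.17
ee_pos: [314.8, -293.1, 63.8]
ee_rot: [-180.0, 0.0, 153.5]
force: [0.1, -1.1, -1.8]
gripper_width: 23.6
gripper_force: 60.0
time_s: 26.58
ee_pos: [350.7, -310.5, 63.3]
ee_rot: [180.0, -0.1, 153.6]
force: [0.2, 0.7, -2.5]
gripper_width: 23.3
gripper_force: 60.0
top [325.7 193.2] 210 [ 589.  -238.6   12.5]
top [352.9 204. ] 204 [ 551.2 -329.2   12.5]
top [336.3 232.2] 214 [ 457.8 -270.5   12.5]
top [363.6 231.5] 197 [ 458.3 -362.1   12.5]
front [ 478.6 -374.2] z 63.4 head -26.5 F [ 0.4 -0.2 -1.5]
[ 589.  -238.5] ahead of front 38.3 left 170.7
front [ 478.6 -374.2] z 63.4 head -26.5 F [ 0.4 -0.2 -1.5]
[ 551.2 -329.1] ahead of front 44.9 left 72.7
front [ 478.6 -374.2] z 63.4 head -26.5 F [ 0.4 -0.2 -1.5]
[ 457.8 -270.4] ahead of front -64.9 left 83.7
front [ 478.6 -374.2] z 63.4 head -26.5 F [ 0.4 -0.2 -1.5]
[ 458.3 -361.9] ahead of front -23.7 left 2.0
```

The centre is 24 mm inside the front edge now. I'll lift gently and check.

```bash

python3 -m crank '[{"grip":0.0,"x":0,"y":0,"z":-0.001,"yaw":0},{"grip":0.0,"x":0,"y":0,"z":-0.003,"yaw":0},{"grip":0.0,"x":0,"y":0,"z":-0.006,"yaw":0},{"grip":0.0,"x":0,"y":0,"z":-0.009,"yaw":0},{"grip":0.0,"x":0,"y":0,"z":-0.012,"yaw":0}]' 60
python3 -m crank '[{"grip":0.0,"x":0.001,"y":0,"z":-0.004,"yaw":0},{"grip":0.0,"x":0.003,"y":0,"z":-0.010,"yaw":0},{"grip":0.0,"x":0.005,"y":0,"z":-0.018,"yaw":0},{"grip":0.0,"x":0.007,"y":0,"z":-0.026,"yaw":0},{"grip":0.0,"x":0.008,"y":0,"z":-0.032,"yaw":0}]' 60
python3 -m crank '[{"grip":0.0,"x":0.0,"y":0,"z":-0.004,"yaw":0},{"grip":0.0,"x":0.0,"y":0,"z":-0.006,"yaw":0},{"grip":0.0,"x":0.0,"y":0,"z":-0.008,"yaw":0},{"grip":0.0,"x":0,"y":0,"z":-0.009,"yaw":0},{"grip":0.0,"x":0,"y":0,"z":-0.009,"yaw":0}]' 60
python3 - <<'E'
from h import *
for p in bis('top',ST): rel(onz('top',p,70)[:2].round(1))
t=grab_frame("top");s=grab_frame("side")
a=cv2.resize(t[190:270,325:405,::-1],None,fx=5,fy=5,interpolation=cv2.INTER_CUBIC)
b=cv2.resize(s[230:310,230:310,::-1],None,fx=5,fy=5,interpolation=cv2.INTER_CUBIC)
cv2.imwrite("pics/g8.png",np.hstack([a,b]))
plan(476,340,120,-7)
E
```

```text
time_s: 27.05
ee_pos: [351.3, -311.2, 76.1]
ee_rot: [-180.0, 0.0, 153.5]
force: [-1.5, 0.9, -2.7]
gripper_width: 23.6
gripper_force: 60.0
time_s: 27.47
ee_pos: [344.1, -307.6, 108.9]
ee_rot: [-180.0, 0.1, 153.6]
force: [1.0, 0.6, -2.6]
gripper_width: 23.9
gripper_force: 60.0
time_s: 27.88
ee_pos: [344.2, -307.6, 116.7]
ee_rot: [180.0, -0.0, 153.6]
force: [-1.0, 0.4, -2.5]
gripper_width: 24.1
gripper_force: 60.0
top [325.7 193.2] 210 [ 589.  -238.6   12.5]
top [352.9 203.9] 205 [ 551.3 -329.2   12.5]
top [336.3 232.2] 213 [ 457.9 -270.5   12.5]
top [367.4 234.5] 216 [ 448.3 -374.5   12.5]
front [ 472.2 -371.2] z 116.5 head -26.399999999999977 F [ 0.3 -0.4 -1.8]
[ 586.8 -228. ] ahead of front 38.9 left 179.3
front [ 472.2 -371.2] z 116.5 head -26.399999999999977 F [ 0.3 -0.4 -1.8]
[ 550.7 -314.9] ahead of front 45.2 left 85.4
front [ 472.2 -371.2] z 116.5 head -26.399999999999977 F [ 0.3 -0.4 -1.8]
[ 461.1 -258.6] ahead of front -60.1 left 95.9
front [ 472.2 -371.2] z 116.5 head -26.399999999999977 F [ 0.3 -0.4 -1.8]
[ 451.9 -358.4] ahead of front -23.9 left 2.4
x 0.1702 y 0.6385 z -0.0036 yaw -0.3393 | at [ 344.1 -307.5  116.4] head -26.4
```

View pics/g8.png

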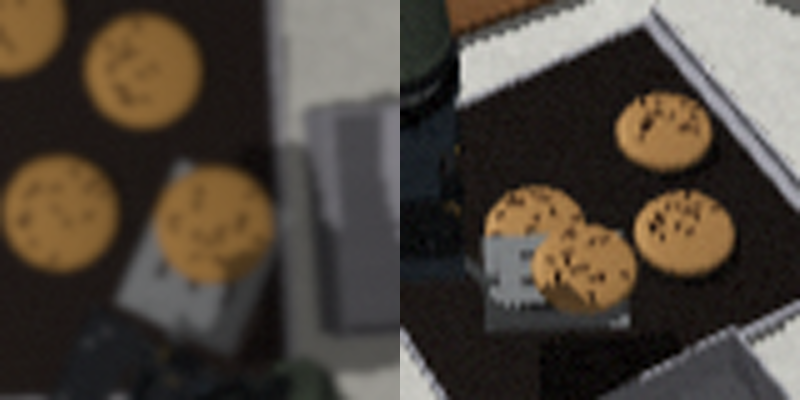

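The biscuit sits flat on the blade, 24 mm behind the front edge. Now a smooth carry to the rack.

```bash

python3 -m crank '[{"grip":0.0,"x":0.0008,"y":0.0029,"z":0,"yaw":0},{"grip":0.0,"x":0.0026,"y":0.0097,"z":0,"yaw":0},{"grip":0.0,"x":0.0052,"y":0.0193,"z":0,"yaw":0},{"grip":0.0,"x":0.0088,"y":0.0328,"z":0,"yaw":0},{"grip":0.0,"x":0.0129,"y":0.0483,"z":0,"yaw":0}]' 60 | head -2
python3 -m crank '[{"grip":0.0,"x":0.0052,"y":0.0193,"z":0,"yaw":0},{"grip":0.0,"x":0.0108,"y":0.0406,"z":0,"yaw":0},{"grip":0.0,"x":0.0165,"y":0.0618,"z":0,"yaw":0},{"grip":0.0,"x":0.0221,"y":0.0831,"z":0,"yaw":0},{"grip":0.0,"x":0.0278,"y":0.1043,"z":0,"yaw":0}]' 60 | head -2
python3 -m crank '[{"grip":0.0,"x":0.0057,"y":0.0213,"z":0,"yaw":0},{"grip":0.0,"x":0.0113,"y":0.0425,"z":0,"yaw":0},{"grip":0.0,"x":0.017,"y":0.0638,"z":0,"yaw":0},{"grip":0.0,"x":0.0227,"y":0.085,"z":0,"yaw":0},{"grip":0.0,"x":0.0283,"y":0.1063,"z":0,"yaw":0}]' 60 | head -2
python3 -m crank '[{"grip":0.0,"x":0.0057,"y":0.0213,"z":0,"yaw":0},{"grip":0.0,"x":0.0113,"y":0.0425,"z":0,"yaw":0},{"grip":0.0,"x":0.017,"y":0.0638,"z":0,"yaw":0},{"grip":0.0,"x":0.0227,"y":0.085,"z":0,"yaw":0},{"grip":0.0,"x":0.0283,"y":0.1063,"z":0,"yaw":0}]' 60 | head -2
python3 -m crank '[{"grip":0.0,"x":0.0057,"y":0.0213,"z":0,"yaw":0},{"grip":0.0,"x":0.0113,"y":0.0425,"z":0,"yaw":0},{"grip":0.0,"x":0.017,"y":0.0638,"z":0,"yaw":0},{"grip":0.0,"x":0.0227,"y":0.085,"z":0,"yaw":0},{"grip":0.0,"x":0.0283,"y":0.1063,"z":0,"yaw":0}]' 60 | head -2
python3 -m crank '[{"grip":0.0,"x":0.0057,"y":0.0213,"z":0,"yaw":0},{"grip":0.0,"x":0.0113,"y":0.0425,"z":0,"yaw":0},{"grip":0.0,"x":0.0167,"y":0.0628,"z":0,"yaw":0},{"grip":0.0,"x":0.0219,"y":0.0821,"z":0,"yaw":0},{"grip":0.0,"x":0.0265,"y":0.0995,"z":0,"yaw":0}]' 60 | head -2
python3 -m crank '[{"grip":0.0,"x":0.0041,"y":0.0155,"z":0,"yaw":-0.03},{"grip":0.0,"x":0.0075,"y":0.028,"z":0,"yaw":-0.07},{"grip":0.0,"x":0.01,"y":0.0377,"z":0,"yaw":-0.11},{"grip":0.0,"x":0.0118,"y":0.0444,"z":0,"yaw":-0.14},{"grip":0.0,"x":0.0126,"y":0.0473,"z":0,"yaw":-0.16}]' 60
python3 - <<'E'
from h import *
plan(476,340,95,-7)
im=grab_frame("top");cv2.imwrite("pics/t9.png",im[:,:,::-1])
for p in bis('top',(118,160,298,295),60): rel(onz('top',p,70)[:2].round(1))
E
```

```text
time_s: 28.45
ee_pos: [354.1, -257.5, 116.6]
time_s: 28.87
ee_pos: [375.5, -150.8, 116.7]
time_s: 29.28
ee_pos: [397.2, -43.1, 116.7]
time_s: 29.7
ee_pos: [419.0, 64.6, 116.7]
time_s: 30.12
ee_pos: [440.8, 172.3, 116.7]
time_s: 30.53
ee_pos: [461.4, 273.4, 116.6]
time_s: 30.95
ee_pos: [472.0, 320.4, 116.6]
ee_rot: [180.0, -0.0, 162.9]
force: [0.5, -0.3, -1.6]
gripper_width: 23.6
gripper_force: 60.0
x 0.0019 y 0.0199 z 0.0216 yaw -0.1761 | at [472.  320.4 116.6] head -17.1
top [254.4 185.9] 900 [615.2   0.7  60. ]
top [165.2 196.6] 205 [585.8 288.1  60. ]
top [266.5 225.8] 47 [485.7 -35.8  60. ]
front [608.5 277.2] z 116.6 head -17.19999999999999 F [-0.9  0.7 -1.7]
[614.6   0.8] ahead of front 87.7 left -262.2
front [608.5 277.2] z 116.6 head -17.19999999999999 F [-0.9  0.7 -1.7]
[585.4 286.1] ahead of front -24.7 left 1.7
front [608.5 277.2] z 116.6 head -17.19999999999999 F [-0.9  0.7 -1.7]
[486.1 -35.4] ahead of front -24.4 left -334.8
```

```bash

python3 -m crank '[{"grip":0.0,"x":0.0002,"y":0.003,"z":0.002,"yaw":-0.03},{"grip":0.0,"x":0.0008,"y":0.009,"z":0.007,"yaw":-0.08},{"grip":0.0,"x":0.0014,"y":0.015,"z":0.014,"yaw":-0.13},{"grip":0.0,"x":0.0018,"y":0.019,"z":0.021,"yaw":-0.165},{"grip":0.0,"x":0.0019,"y":0.0199,"z":0.026,"yaw":-0.176}]' 60|head -2
python3 -m crank '[{"grip":0.0,"x":0,"y":0,"z":0.003,"yaw":0},{"grip":0.0,"x":0,"y":0,"z":0.005,"yaw":0},{"grip":0.0,"x":0,"y":0,"z":0.007,"yaw":0},{"grip":0.0,"x":0,"y":0,"z":0.0075,"yaw":0},{"grip":0.0,"x":0,"y":0,"z":0.0075,"yaw":0}]' 60
python3 -m crank '[{"grip":0.0,"x":0,"y":0,"z":0.001,"yaw":0},{"grip":0.0,"x":0,"y":0,"z":0.002,"yaw":0},{"grip":0.0,"x":0,"y":0,"z":0.002,"yaw":0},{"grip":0.0,"x":0,"y":0,"z":0.002,"yaw":0},{"grip":0.0,"x":0,"y":0,"z":0.002,"yaw":0}]' 60
python3 - <<'E'
from h import *
plan(476,340,80,-7)
for p in bis('top',(118,160,228,295),33): rel(onz('top',p,33)[:2].round(1))
E
```

```text
time_s: 31.47
ee_pos: [476.0, 338.6, 90.2]
time_s: 31.88
ee_pos: [476.2, 338.7, 83.3]
ee_rot: [180.0, 0.0, 172.8]
force: [-0.7, 0.9, -1.6]
gripper_width: 23.5
gripper_force: 60.0
time_s: 32.3
ee_pos: [476.2, 339.0, 81.3]
ee_rot: [180.0, 0.0, 172.8]
force: [0.4, 0.1, -2.4]
gripper_width: 23.6
gripper_force: 60.0
x 0.0003 y 0.0010 z 0.0013 yaw -0.0034 | at [476.2 339.   81.3] head -7.2
top [155.9 194.8] 190 [593.3 323.8  33. ]
front [618.1 321.1] z 81.3 head -7.199999999999989 F [ 0.3  0.1 -2. ]
[593.3 323.8] ahead of front -24.9 left -0.4
```

```bash

python3 -m crank '[{"grip":0.0,"x":0,"y":0,"z":0.0005,"yaw":0},{"grip":0.0,"x":0,"y":0,"z":0.001,"yaw":0},{"grip":0.0,"x":0,"y":0,"z":0.0012,"yaw":0},{"grip":0.0,"x":0,"y":0,"z":0.0012,"yaw":0},{"grip":0.0,"x":0,"y":0,"z":0.0012,"yaw":0}]' 60

```

```text
time_s: 32.77
ee_pos: [476.1, 339.0, 80.0]
ee_rot: [180.0, -0.0, 172.8]
force: [-0.5, 0.4, -2.0]
gripper_width: 23.7
gripper_force: 60.0
```

```bash

python3 -m crank '[{"grip":0.0,"x":0,"y":0,"z":0.0004,"yaw":0},{"grip":0.0,"x":0,"y":0,"z":0.0007,"yaw":0},{"grip":0.0,"x":0,"y":0,"z":0.0007,"yaw":0},{"grip":0.0,"x":0,"y":0,"z":0.0007,"yaw":0},{"grip":0.0,"x":0,"y":0,"z":0.0007,"yaw":0}]' 60
python3 -c "
from h import *
print(state()['force'],state()['torque'])"

```

```text
time_s: 33.18
ee_pos: [476.2, 338.9, 79.3]
ee_rot: [180.0, 0.0, 172.8]
force: [0.2, -0.6, -2.0]
gripper_width: 23.5
gripper_force: 60.0
[ 0.23476567 -0.62415277 -2.0427513 ] [0.04533316 0.13284402 0.00802912]
```

```bash

python3 -m crank '[{"grip":0.0,"x":0,"y":0,"z":0.0004,"yaw":0},{"grip":0.0,"x":0,"y":0,"z":0.0008,"yaw":0},{"grip":0.0,"x":0,"y":0,"z":0.0008,"yaw":0},{"grip":0.0,"x":0,"y":0,"z":0.0008,"yaw":0},{"grip":0.0,"x":0,"y":0,"z":0.0008,"yaw":0}]' 60|tail -3
python3 -m crank '[{"grip":0.0,"x":0,"y":0,"z":0.0004,"yaw":0},{"grip":0.0,"x":0,"y":0,"z":0.0008,"yaw":0},{"grip":0.0,"x":0,"y":0,"z":0.0008,"yaw":0},{"grip":0.0,"x":0,"y":0,"z":0.0008,"yaw":0},{"grip":0.0,"x":0,"y":0,"z":0.0008,"yaw":0}]' 60
python3 -c "
from h import *
print(state()['force'],state()['torque'])"

```

```text
force: [-0.6, -0.7, -2.0]
gripper_width: 24.0
gripper_force: 60.0
time_s: 34.02
ee_pos: [476.2, 338.9, 77.7]
ee_rot: [180.0, -0.0, 172.8]
force: [0.2, -0.3, -2.5]
gripper_width: 23.8
gripper_force: 60.0
[ 0.20385371 -0.31243737 -2.48929144] [ 0.0247768   0.14077402 -0.03221262]
```

```bash

python3 -m crank '[{"grip":0.0,"x":0,"y":0,"z":0.0006,"yaw":0},{"grip":0.0,"x":0,"y":0,"z":0.0012,"yaw":0},{"grip":0.0,"x":0,"y":0,"z":0.0014,"yaw":0},{"grip":0.0,"x":0,"y":0,"z":0.0014,"yaw":0},{"grip":0.0,"x":0,"y":0,"z":0.0014,"yaw":0}]' 60|sed -n 2,4p
python3 -m crank '[{"grip":0.0,"x":0,"y":0,"z":0.0004,"yaw":0},{"grip":0.0,"x":0,"y":0,"z":0.0008,"yaw":0},{"grip":0.0,"x":0,"y":0,"z":0.001,"yaw":0},{"grip":0.0,"x":0,"y":0,"z":0.001,"yaw":0},{"grip":0.0,"x":0,"y":0,"z":0.001,"yaw":0}]' 60|sed -n 2,4p
python3 -c "
from h import *
print(state()['force'],state()['torque'])"

```

```text
ee_pos: [476.3, 339.0, 76.5]
ee_rot: [180.0, 0.0, 172.8]
force: [-0.7, -0.1, -0.3]
ee_pos: [476.4, 339.1, 75.8]
ee_rot: [180.0, 0.0, 172.8]
force: [-1.5, -0.7, 3.8]
[-1.45066728 -0.66735416  3.79374615] [-0.01484801 -0.24243699 -0.10595203]
```

```bash

python3 -m crank '[{"grip":0.0,"x":0,"y":0,"z":-0.0005,"yaw":0},{"grip":0.0,"x":0.041,"y":0,"z":-0.0005,"yaw":0},{"grip":0.0,"x":0.082,"y":0,"z":-0.0005,"yaw":0},{"grip":0.0,"x":0.105,"y":0,"z":-0.003,"yaw":0},{"grip":0.0,"x":0.11,"y":0,"z":-0.015,"yaw":0}]' 60
python3 - <<'E'
from h import *
for p in bis('top',(118,160,228,295),28): rel(onz('top',p,28)[:2].round(1))
t=grab_frame("top");s=grab_frame("side")
a=cv2.resize(t[170:285,115:245,::-1],None,fx=3.3,fy=3.3,interpolation=cv2.INTER_CUBIC)
b=cv2.resize(s[150:265,155:260,::-1],None,fx=3.3,fy=3.3,interpolation=cv2.INTER_CUBIC)
cv2.imwrite("pics/g10.png",np.hstack([a,b]))
E
```

```text
time_s: 35.27
ee_pos: [361.6, 350.8, 88.1]
ee_rot: [-179.6, -0.4, 172.9]
force: [-0.4, -0.4, -1.9]
gripper_width: 24.0
gripper_force: 60.0
top [155.2 197. ] 184 [586.4 327.3  28. ]
front [505.9 334.9] z 91.2 head -7.100000000000023 F [-0.6  0.8 -0.8]
[586.4 327.3] ahead of front 80.8 left 2.3
```

View pics/g10.png

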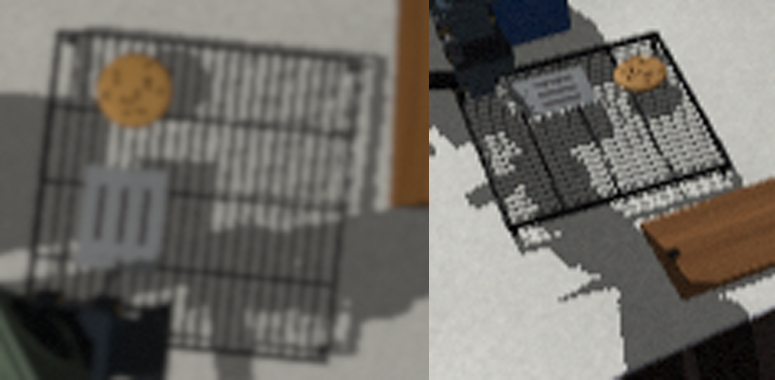

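The first biscuit is flat on the rack at (586,327) (picture left (133,90)). Next is B1, from the left at heading −90°, where NR's removal leaves free room ahead.

```bash

python3 -m crank '[{"grip":0.0,"x":0,"y":0,"z":-0.010,"yaw":0},{"grip":0.0,"x":0,"y":0,"z":-0.025,"yaw":0},{"grip":0.0,"x":0,"y":-0.02,"z":-0.03,"yaw":0.1},{"grip":0.0,"x":0,"y":-0.05,"z":-0.03,"yaw":0.2},{"grip":0.0,"x":0,"y":-0.08,"z":-0.03,"yaw":0.3}]' 60 |head -2
python3 -c "
from h import *
plan(458,-84,116,-90);bis('top',ST)"
```

```text
time_s: 35.83
ee_pos: [358.2, 272.9, 120.6]
x -0.2395 y -0.2828 z 0.0046 yaw 1.1407 | at [358.2 272.9 120.6] head -24.6
top [325.7 193.2] 210 [ 589.  -238.6   12.5]
top [353.  203.9] 212 [ 551.5 -329.3   12.5]
top [336.6 231.8] 159 [ 459.2 -271.5   12.5]
```

```bash

python3 -m crank '[{"grip":0.0,"x":-0.022,"y":-0.026,"z":0,"yaw":0.1},{"grip":0.0,"x":-0.046,"y":-0.054,"z":0,"yaw":0.2},{"grip":0.0,"x":-0.07,"y":-0.082,"z":0,"yaw":0.3},{"grip":0.0,"x":-0.094,"y":-0.11,"z":0,"yaw":0.4},{"grip":0.0,"x":-0.118,"y":-0.138,"z":0,"yaw":0.5}]' 60 |head -2
python3 -c "
from h import *
plan(458,-84,90,-90)"
```

```text
time_s: 36.3
ee_pos: [408.6, 96.9, 120.5]
x -0.1746 y -0.0684 z 0.0305 yaw 0.6400 | at [408.6  96.9 120.5] head -53.3
```

```bash

python3 -m crank '[{"grip":0.0,"x":-0.035,"y":-0.0137,"z":0,"yaw":0.11},{"grip":0.0,"x":-0.073,"y":-0.0286,"z":0,"yaw":0.22},{"grip":0.0,"x":-0.110,"y":-0.043,"z":0,"yaw":0.33},{"grip":0.0,"x":-0.145,"y":-0.0568,"z":0.008,"yaw":0.44},{"grip":0.0,"x":-0.170,"y":-0.0666,"z":0.02,"yaw":0.55}]' 60 |head -2
python3 -m crank '[{"grip":0.0,"x":0,"y":0,"z":0.01,"yaw":0.09},{"grip":0.0,"x":0,"y":0,"z":0.018,"yaw":0.09},{"grip":0.0,"x":0,"y":0,"z":0.022,"yaw":0.09},{"grip":0.0,"x":0,"y":0,"z":0.022,"yaw":0.09},{"grip":0.0,"x":0,"y":0,"z":0.022,"yaw":0.09}]' 60 |head -2
python3 -c "
from h import *
plan(458,-84,64.5,-90)
for p in bis('top',ST): rel(onz('top',p,13)[:2].round(1))"
```

```text
time_s: 36.72
ee_pos: [459.1, -81.0, 101.1]
time_s: 37.13
ee_pos: [456.5, -76.4, 78.3]
x -0.0076 y 0.0014 z 0.0138 yaw 0.0077 | at [456.5 -76.4  78.3] head -89.6
top [325.8 192.6] 190 [ 591.2 -238.8   12.5]
top [353.2 203.3] 183 [ 553.5 -330.3   12.5]
top [336.7 232.2] 158 [ 457.9 -271.9   12.5]
front [ 457.9 -219.3] z 78.6 head -89.60000000000002 F [ 1.   0.  -1.1]
[ 591.1 -238.7] ahead of front 20.4 left 133.1
front [ 457.9 -219.3] z 78.6 head -89.60000000000002 F [ 1.   0.  -1.1]
[ 553.4 -330.2] ahead of front 111.6 left 94.7
front [ 457.9 -219.3] z 78.6 head -89.60000000000002 F [ 1.   0.  -1.1]
[ 457.9 -271.8] ahead of front 52.5 left -0.4
```

```bash

python3 -m crank '[{"grip":0.0,"x":-0.002,"y":0,"z":0.005,"yaw":0},{"grip":0.0,"x":-0.005,"y":0,"z":0.010,"yaw":0},{"grip":0.0,"x":-0.007,"y":0,"z":0.014,"yaw":0},{"grip":0.0,"x":-0.007,"y":0,"z":0.014,"yaw":0},{"grip":0.0,"x":-0.007,"y":0,"z":0.014,"yaw":0}]' 60 |head -2
python3 -m crank '[{"grip":0.0,"x":0,"y":0,"z":0,"yaw":0},{"grip":0.0,"x":0,"y":0,"z":0,"yaw":0},{"grip":0.0,"x":0,"y":0,"z":0,"yaw":0},{"grip":0.0,"x":0,"y":0,"z":0,"yaw":0},{"grip":0.0,"x":0,"y":0,"z":0,"yaw":0}]' 6
python3 -m crank '[{"grip":0.0,"x":0,"y":0,"z":0,"yaw":0},{"grip":0.0,"x":0,"y":0,"z":0,"yaw":0},{"grip":0.0,"x":0,"y":0,"z":0,"yaw":0},{"grip":0.0,"x":0,"y":0,"z":0,"yaw":0},{"grip":0.0,"x":0,"y":0,"z":0.0003,"yaw":0}]' 60
python3 -c "
from h import *
rel((458,-271));print(state()['torque'])"
```

```text
time_s: 37.6
ee_pos: [456.3, -83.9, 64.0]
time_s: 38.02
ee_pos: [456.7, -83.9, 64.4]
ee_rot: [180.0, -0.0, 90.3]
force: [-0.4, 0.4, -1.9]
gripper_width: 23.6
gripper_force: 6.0
time_s: 38.43
ee_pos: [456.7, -83.9, 64.1]
ee_rot: [180.0, -0.0, 90.3]
force: [0.3, 0.3, 0.9]
gripper_width: 23.9
gripper_force: 60.0
front [ 457.5 -226.9] z 64.1 head -89.69999999999999 F [0.3 0.3 0.9]
(458, -271) ahead of front 44.1 left 0.3
[-0.09989365  0.04576575 -0.05833304]
```

```bash

python3 -m crank '[{"grip":0.0,"x":-0.002,"y":0,"z":0,"yaw":0},{"grip":0.0,"x":-0.005,"y":0,"z":0.0002,"yaw":0},{"grip":0.0,"x":-0.009,"y":0,"z":0.0002,"yaw":0},{"grip":0.0,"x":-0.011,"y":0,"z":0.0002,"yaw":0},{"grip":0.0,"x":-0.011,"y":0,"z":0.0002,"yaw":0}]' 60
python3 -m crank '[{"grip":0.0,"x":-0.041,"y":0,"z":0,"yaw":0},{"grip":0.0,"x":-0.082,"y":0,"z":0,"yaw":0},{"grip":0.0,"x":-0.082,"y":0,"z":0,"yaw":0},{"grip":0.0,"x":-0.082,"y":0,"z":0,"yaw":0},{"grip":0.0,"x":-0.082,"y":0,"z":0,"yaw":0}]' 60
python3 -c "
from h import *
bis('side',(215,235,315,312))
for p in bis('top',ST): rel(onz('top',p,13)[:2].round(1))"
```

```text
time_s: 38.85
ee_pos: [456.8, -95.7, 63.9]
ee_rot: [180.0, 0.0, 90.3]
force: [0.4, -0.9, 0.1]
gripper_width: 23.3
gripper_force: 60.0
time_s: 39.27
ee_pos: [456.8, -177.4, 63.6]
ee_rot: [-180.0, 0.0, 90.3]
force: [-0.6, -0.4, -0.1]
gripper_width: 23.9
gripper_force: 60.0
side [282.2 255.7] 78 [ 592.9 -231.1   12.5]
side [286.6 276.2] 88 [ 556.4 -323.6   12.5]
side [263.7 284.9] 95 [ 462.9 -316.    12.5]
top [325.7 193.2] 210 [ 589.  -238.6   12.5]
top [352.9 203.6] 172 [ 552.5 -329.    12.5]
front [ 457.7 -319.4] z 63.7 head -89.69999999999999 F [ 0.1 -1.9  0. ]
[ 589.  -238.5] ahead of front -80.1 left 131.8
front [ 457.7 -319.4] z 63.7 head -89.69999999999999 F [ 0.1 -1.9  0. ]
[ 552.5 -328.8] ahead of front 10.0 left 94.7
```

```bash

python3 -m crank '[{"grip":0.0,"x":-0.041,"y":0,"z":0,"yaw":0},{"grip":0.0,"x":-0.041,"y":0,"z":0,"yaw":0},{"grip":0.0,"x":-0.041,"y":0,"z":0,"yaw":0},{"grip":0.0,"x":-0.041,"y":0,"z":0,"yaw":0},{"grip":0.0,"x":-0.041,"y":0,"z":0,"yaw":0}]' 60 | sed -n 2,4p
python3 -c "
from h import *
for p in bis('side',(215,235,315,320)): rel(onz('side',p,13)[:2].round(1)+[-4,-6])"
```

```text
ee_pos: [456.9, -216.7, 63.6]
ee_rot: [-179.9, -0.0, 90.4]
force: [-0.9, -0.5, -0.6]
side [282.2 255.7] 78 [ 592.9 -231.1   12.5]
side [286.5 276. ] 93 [ 556.6 -322.6   12.5]
side [266.9 289.7] 104 [ 462.6 -340.2   12.5]
front [ 457.9 -359.7] z 63.6 head -89.60000000000002 F [-0.6 -0.5 -1.1]
[ 588.6 -237.5] ahead of front -121.3 left 131.5
front [ 457.9 -359.7] z 63.6 head -89.60000000000002 F [-0.6 -0.5 -1.1]
[ 552.4 -328.9] ahead of front -30.2 left 94.7
front [ 457.9 -359.7] z 63.6 head -89.60000000000002 F [-0.6 -0.5 -1.1]
[ 458.4 -346.5] ahead of front -13.2 left 0.6
```

```bash

python3 -m crank '[{"grip":0.0,"x":0.002,"y":0,"z":-0.0004,"yaw":0},{"grip":0.0,"x":0.006,"y":0,"z":-0.0004,"yaw":0},{"grip":0.0,"x":0.012,"y":0,"z":-0.0004,"yaw":0},{"grip":0.0,"x":0.019,"y":0,"z":-0.0004,"yaw":0},{"grip":0.0,"x":0.026,"y":0,"z":-0.0004,"yaw":0}]' 60 | sed -n 2,4p
python3 -m crank '[{"grip":0.0,"x":0.006,"y":0,"z":0,"yaw":0},{"grip":0.0,"x":0.010,"y":0,"z":0,"yaw":0},{"grip":0.0,"x":0.012,"y":0,"z":0,"yaw":0},{"grip":0.0,"x":0.012,"y":0,"z":0,"yaw":0},{"grip":0.0,"x":0.012,"y":0,"z":0.0004,"yaw":0}]' 60| sed -n 2,4p
python3 -m crank '[{"grip":0.0,"x":-0.041,"y":0,"z":0,"yaw":0},{"grip":0.0,"x":-0.041,"y":0,"z":0,"yaw":0},{"grip":0.0,"x":-0.041,"y":0,"z":0,"yaw":0},{"grip":0.0,"x":-0.041,"y":0,"z":0,"yaw":0},{"grip":0.0,"x":-0.041,"y":0,"z":0,"yaw":0}]' 60| sed -n 2,4p
python3 -c "
from h import *
for p in bis('side',(215,235,315,320)): rel(onz('side',p,13)[:2].round(1)+[-4,-6])"
```

```text
ee_pos: [456.9, -190.8, 64.0]
ee_rot: [-180.0, -0.0, 90.3]
force: [0.2, 0.0, -2.5]
ee_pos: [457.3, -180.0, 63.9]
ee_rot: [180.0, 0.0, 90.3]
force: [0.1, -1.0, -1.3]
ee_pos: [457.0, -220.6, 63.7]
ee_rot: [-180.0, -0.0, 90.3]
force: [-0.4, 0.4, -1.3]
side [282.2 255.7] 78 [ 592.9 -231.1   12.5]
side [286.5 276. ] 94 [ 556.5 -322.7   12.5]
side [266.  288.1] 101 [ 463.2 -332.4   12.5]
front [ 457.8 -363.4] z 63.7 head -89.69999999999999 F [ 0.8 -0.  -1.9]
[ 588.6 -237.5] ahead of front -125.2 left 131.5
front [ 457.8 -363.4] z 63.7 head -89.69999999999999 F [ 0.8 -0.  -1.9]
[ 552.2 -329. ] ahead of front -33.9 left 94.6
front [ 457.8 -363.4] z 63.7 head -89.69999999999999 F [ 0.8 -0.  -1.9]
[ 459.  -338.7] ahead of front -24.7 left 1.3
```

The centre is 25 mm inside the front edge. Lift, rotate and carry.

```bash

python3 -m crank '[{"grip":0.0,"x":0,"y":0,"z":-0.001,"yaw":0},{"grip":0.0,"x":0,"y":0,"z":-0.003,"yaw":0},{"grip":0.0,"x":0,"y":0,"z":-0.006,"yaw":0},{"grip":0.0,"x":0,"y":0,"z":-0.010,"yaw":0},{"grip":0.0,"x":0,"y":0,"z":-0.015,"yaw":0}]' 60| sed -n 2,4p
python3 -m crank '[{"grip":0.0,"x":0,"y":0,"z":-0.006,"yaw":0},{"grip":0.0,"x":0,"y":0,"z":-0.014,"yaw":0},{"grip":0.0,"x":0,"y":0,"z":-0.023,"yaw":0},{"grip":0.0,"x":0,"y":0,"z":-0.032,"yaw":0},{"grip":0.0,"x":0,"y":0,"z":-0.038,"yaw":0}]' 60| sed -n 2,4p
python3 -c "
from h import *
for p in bis('side',(215,225,315,320)): rel(onz('side',p,68)[:2].round(1)+[-4,-6])"
python3 -m crank '[{"grip":0.0,"x":0,"y":0,"z":-0.001,"yaw":-0.02},{"grip":0.0,"x":0,"y":0,"z":-0.001,"yaw":-0.06},{"grip":0.0,"x":0,"y":0,"z":-0.001,"yaw":-0.12},{"grip":0.0,"x":0,"y":0,"z":-0.001,"yaw":-0.19},{"grip":0.0,"x":0,"y":0,"z":-0.001,"yaw":-0.27}]' 60| sed -n 2,4p
python3 -m crank '[{"grip":0.0,"x":0,"y":0,"z":0,"yaw":-0.08},{"grip":0.0,"x":0,"y":0,"z":0,"yaw":-0.16},{"grip":0.0,"x":0,"y":0,"z":0,"yaw":-0.24},{"grip":0.0,"x":0,"y":0,"z":0,"yaw":-0.32},{"grip":0.0,"x":0,"y":0,"z":0,"yaw":-0.40}]' 60| sed -n 2,4p
python3 -m crank '[{"grip":0.0,"x":0,"y":0,"z":0,"yaw":-0.08},{"grip":0.0,"x":0,"y":0,"z":0,"yaw":-0.16},{"grip":0.0,"x":0,"y":0,"z":0,"yaw":-0.24},{"grip":0.0,"x":0,"y":0,"z":0,"yaw":-0.32},{"grip":0.0,"x":0,"y":0,"z":0,"yaw":-0.40}]' 60| sed -n 2,4p
python3 -m crank '[{"grip":0.0,"x":0,"y":0,"z":0,"yaw":-0.08},{"grip":0.0,"x":0,"y":0,"z":0,"yaw":-0.15},{"grip":0.0,"x":0,"y":0,"z":0,"yaw":-0.21},{"grip":0.0,"x":0,"y":0,"z":0,"yaw":-0.26},{"grip":0.0,"x":0,"y":0,"z":0,"yaw":-0.29}]' 60| sed -n 2,4p
python3 -c "
from h import *
plan(462.8,220.6,116,-7)
for p in bis('top',ST): rel(onz('top',p,70)[:2].round(1))"
```

```text
ee_pos: [457.2, -220.7, 79.1]
ee_rot: [-180.0, -0.0, 90.3]
force: [-0.0, 0.7, -1.0]
ee_pos: [457.8, -221.2, 118.4]
ee_rot: [179.9, 0.0, 90.3]
force: [0.3, 0.2, -2.2]
side [282.2 255.7] 78 [ 592.9 -231.1   12.5]
side [286.3 276. ] 97 [ 555.8 -322.3   12.5]
side [266.5 278.9] 111 [ 485.2 -297.4   12.5]
front [ 459.1 -364.5] z 119.2 head -89.69999999999999 F [ 0.5 -0.1 -1.5]
[ 564.  -276.5] ahead of front -87.4 left 105.3
front [ 459.1 -364.5] z 119.2 head -89.69999999999999 F [ 0.5 -0.1 -1.5]
[ 528.5 -364. ] ahead of front -0.1 left 69.4
front [ 459.1 -364.5] z 119.2 head -89.69999999999999 F [ 0.5 -0.1 -1.5]
[ 460.7 -340. ] ahead of front -24.5 left 1.7
ee_pos: [456.9, -220.7, 117.3]
ee_rot: [-179.9, -0.1, 106.0]
force: [1.0, -0.2, -3.0]
ee_pos: [456.8, -220.7, 117.3]
ee_rot: [-180.0, -0.1, 129.0]
force: [0.7, -0.3, -2.5]
ee_pos: [456.8, -220.8, 117.3]
ee_rot: [-180.0, -0.1, 151.9]
force: [-1.0, 0.3, -2.4]
ee_pos: [456.8, -220.8, 117.3]
ee_rot: [180.0, -0.1, 168.4]
force: [-0.2, -0.9, -2.5]
x 0.0828 y 0.4336 z 0.0013 yaw -0.0801 | at [ 456.8 -220.8  117.3] head -11.6
top [328.7 195.6] 323 [ 580.7 -248.4   12.5]
top [353.4 203.5] 163 [ 552.7 -330.9   12.5]
front [ 596.9 -249.5] z 117.3 head -11.600000000000023 F [ 0.3 -0.5 -2.4]
[ 578.8 -237.4] ahead of front -20.1 left 8.2
front [ 596.9 -249.5] z 117.3 head -11.600000000000023 F [ 0.3 -0.5 -2.4]
[ 551.9 -316.6] ahead of front -30.6 left -74.8
```

```bash

python3 -m crank '[{"grip":0.0,"x":0.0006,"y":0.0029,"z":0,"yaw":0},{"grip":0.0,"x":0.0019,"y":0.0098,"z":0,"yaw":0},{"grip":0.0,"x":0.0038,"y":0.0196,"z":0,"yaw":0},{"grip":0.0,"x":0.0064,"y":0.0334,"z":0,"yaw":0},{"grip":0.0,"x":0.0094,"y":0.0491,"z":0,"yaw":0}]' 60 | sed -n 2p
python3 -m crank '[{"grip":0.0,"x":0.0038,"y":0.0196,"z":0,"yaw":0},{"grip":0.0,"x":0.0079,"y":0.0412,"z":0,"yaw":0},{"grip":0.0,"x":0.012,"y":0.0628,"z":0,"yaw":0},{"grip":0.0,"x":0.0161,"y":0.0845,"z":0,"yaw":0},{"grip":0.0,"x":0.0203,"y":0.1061,"z":0,"yaw":0}]' 60 | sed -n 2p
python3 -m crank '[{"grip":0.0,"x":0.0041,"y":0.0216,"z":0,"yaw":0},{"grip":0.0,"x":0.0083,"y":0.0432,"z":0,"yaw":0},{"grip":0.0,"x":0.0124,"y":0.0648,"z":0,"yaw":0},{"grip":0.0,"x":0.0165,"y":0.0864,"z":0,"yaw":0},{"grip":0.0,"x":0.0206,"y":0.108,"z":0,"yaw":0}]' 60 | sed -n 2p
python3 -m crank '[{"grip":0.0,"x":0.0041,"y":0.0216,"z":0,"yaw":0},{"grip":0.0,"x":0.0083,"y":0.0432,"z":0,"yaw":0},{"grip":0.0,"x":0.0122,"y":0.0638,"z":0,"yaw":0},{"grip":0.0,"x":0.0159,"y":0.0835,"z":0,"yaw":0},{"grip":0.0,"x":0.0193,"y":0.1011,"z":0,"yaw":0}]' 60 | sed -n 2p
python3 -m crank '[{"grip":0.0,"x":0.003,"y":0.0157,"z":0,"yaw":0},{"grip":0.0,"x":0.0056,"y":0.0295,"z":0,"yaw":0},{"grip":0.0,"x":0.0079,"y":0.0412,"z":0,"yaw":0},{"grip":0.0,"x":0.0098,"y":0.0511,"z":0,"yaw":0},{"grip":0.0,"x":0.0113,"y":0.0589,"z":0,"yaw":0}]' 60 | sed -n 2p
python3 -m crank '[{"grip":0.0,"x":0.0011,"y":0.0059,"z":0.002,"yaw":-0.02},{"grip":0.0,"x":0.0017,"y":0.0088,"z":0.007,"yaw":-0.04},{"grip":0.0,"x":0.0019,"y":0.0098,"z":0.014,"yaw":-0.06},{"grip":0.0,"x":0.0019,"y":0.0098,"z":0.021,"yaw":-0.075},{"grip":0.0,"x":0.0019,"y":0.0098,"z":0.026,"yaw":-0.08}]' 60 | sed -n 2,4p
python3 -c "
from h import *
plan(462.8,220.6,85,-7)
for p in bis('top',(118,160,228,295),45): rel(onz('top',p,45)[:2].round(1))"
```

```text
ee_pos: [457.9, -169.9, 117.7]
ee_pos: [459.3, -61.0, 117.8]
ee_pos: [461.0, 48.9, 117.8]
ee_pos: [462.6, 151.9, 117.8]
ee_pos: [464.1, 211.0, 117.8]
ee_pos: [464.0, 219.2, 90.5]
ee_rot: [-179.9, -0.1, 172.8]
force: [-0.5, -0.3, -2.5]
x 0.0014 y 0.0013 z 0.0055 yaw -0.0027 | at [464.  219.2  90.5] head -7.2
top [155.2 196.9] 183 [585.9 323.5  45. ]
top [192.8 197.9] 191 [580.4 201.9  45. ]
front [605.3 201. ] z 89.7 head -7.199999999999989 F [-0.7 -0.1 -3.3]
[585.9 323.5] ahead of front -34.6 left 119.1
front [605.3 201. ] z 89.7 head -7.199999999999989 F [-0.7 -0.1 -3.3]
[580.4 201.9] ahead of front -24.9 left -2.2
```

```bash

python3 -m crank '[{"grip":0.0,"x":0,"y":0,"z":0.003,"yaw":0},{"grip":0.0,"x":0,"y":0,"z":0.006,"yaw":0},{"grip":0.0,"x":0,"y":0,"z":0.0085,"yaw":0},{"grip":0.0,"x":0,"y":0,"z":0.0095,"yaw":0},{"grip":0.0,"x":0,"y":0,"z":0.0095,"yaw":0}]' 60 | sed -n 2,4p
python3 -m crank '[{"grip":0.0,"x":0,"y":0,"z":0.0005,"yaw":0},{"grip":0.0,"x":0,"y":0,"z":0.001,"yaw":0},{"grip":0.0,"x":0,"y":0,"z":0.001,"yaw":0},{"grip":0.0,"x":0,"y":0,"z":0.001,"yaw":0},{"grip":0.0,"x":0,"y":0,"z":0.001,"yaw":0}]' 60 | sed -n 2,4p
python3 -c "
from h import *
print(state()['force'],state()['torque'])"
```

```text
ee_pos: [464.5, 219.7, 82.1]
ee_rot: [-180.0, -0.0, 172.8]
force: [-0.5, -0.9, -2.5]
ee_pos: [464.7, 219.9, 81.4]
ee_rot: [180.0, 0.0, 172.8]
force: [0.8, 0.2, -2.2]
[ 0.84783932  0.20692817 -2.19046862] [ 0.01811875  0.13934121 -0.03144069]
```

```bash

python3 -m crank '[{"grip":0.0,"x":0,"y":0,"z":0.0005,"yaw":0},{"grip":0.0,"x":0,"y":0,"z":0.001,"yaw":0},{"grip":0.0,"x":0,"y":0,"z":0.0012,"yaw":0},{"grip":0.0,"x":0,"y":0,"z":0.0012,"yaw":0},{"grip":0.0,"x":0,"y":0,"z":0.0012,"yaw":0}]' 60 | sed -n 2,4p
python3 -m crank '[{"grip":0.0,"x":0,"y":0,"z":0.0004,"yaw":0},{"grip":0.0,"x":0,"y":0,"z":0.0008,"yaw":0},{"grip":0.0,"x":0,"y":0,"z":0.0008,"yaw":0},{"grip":0.0,"x":0,"y":0,"z":0.0008,"yaw":0},{"grip":0.0,"x":0,"y":0,"z":0.0008,"yaw":0}]' 60 | sed -n 2,4p
python3 -c "
from h import *
print(state()['force'],state()['torque'])"
```

```text
ee_pos: [464.6, 219.8, 80.1]
ee_rot: [180.0, -0.0, 172.8]
force: [0.0, 0.8, -2.3]
ee_pos: [464.7, 219.9, 79.5]
ee_rot: [180.0, 0.0, 172.8]
force: [-1.2, -0.6, -0.5]
[-1.1911504  -0.59014925 -0.54435289] [-0.01525649  0.01658878 -0.02050048]
```

```bash

python3 -m crank '[{"grip":0.0,"x":0.041,"y":0,"z":0,"yaw":0},{"grip":0.0,"x":0.082,"y":0,"z":0,"yaw":0},{"grip":0.0,"x":0.105,"y":0,"z":-0.003,"yaw":0},{"grip":0.0,"x":0.11,"y":0,"z":-0.015,"yaw":0},{"grip":0.0,"x":0.11,"y":0,"z":-0.035,"yaw":0}]' 60 | sed -n 2,4p
python3 -c "
from h import *
for p in bis('top',(118,160,228,295),28): rel(onz('top',p,28)[:2].round(1))
bis('side',(155,150,255,235),28);bis('top',ST)"
```

```text
ee_pos: [351.8, 232.6, 113.1]
ee_rot: [-179.8, -0.3, 172.9]
force: [1.2, -0.5, -1.8]
top [155.2 196.9] 183 [586.5 327.3  28. ]
top [192.1 199.1] 186 [577.  206.5  28. ]
front [497.7 216.9] z 117.5 head -7.100000000000023 F [1.3 0.9 1.5]
[586.5 327.3] ahead of front 74.4 left 120.6
front [497.7 216.9] z 117.5 head -7.100000000000023 F [1.3 0.9 1.5]
[577.  206.5] ahead of front 80.0 left -0.5
side [218.7 172. ] 21 [590.1 335.8  28. ]
side [227.9 187.4] 29 [579.6 216.6  28. ]
side [241.  221.4] 334 [ 5.332e+02 -3.000e-01  2.800e+01]
top [325.7 193.3] 212 [ 588.8 -238.5   12.5]
top [352.9 203.8] 211 [ 551.7 -329.1   12.5]
```

Two are on the rack, at (586,327) and (577,206). Now FR: straight in (heading 0), slow, with the rim as backstop.

```bash
python3 -c "
from h import *
plan(366,-328,117,0)"
python3 -m crank '[{"grip":0.0,"x":0,"y":-0.03,"z":0,"yaw":0},{"grip":0.0,"x":0,"y":-0.068,"z":0,"yaw":0},{"grip":0.0,"x":0,"y":-0.107,"z":0,"yaw":0},{"grip":0.0,"x":0,"y":-0.146,"z":0,"yaw":0},{"grip":0.0,"x":0,"y":-0.185,"z":0,"yaw":0}]' 60 | sed -n 2p
python3 -m crank '[{"grip":0.0,"x":0,"y":-0.039,"z":0,"yaw":0},{"grip":0.0,"x":0,"y":-0.078,"z":0,"yaw":0},{"grip":0.0,"x":0,"y":-0.117,"z":0,"yaw":0},{"grip":0.0,"x":0,"y":-0.156,"z":0,"yaw":0},{"grip":0.0,"x":0,"y":-0.195,"z":0,"yaw":0}]' 60 | sed -n 2p
python3 -c "
from h import *
plan(366,-328,95,0)"
```

```text
x -0.0797 y -0.5568 z -0.0017 yaw -0.1252 | at [356.5 234.4 115.3] head -7.2
ee_pos: [331.4, 48.5, 113.4]
ee_pos: [306.8, -145.3, 113.6]
x -0.0817 y -0.1738 z 0.0186 yaw -0.1263 | at [ 306.8 -145.3  113.6] head -7.2
```

```bash

python3 -m crank '[{"grip":0.0,"x":-0.017,"y":-0.035,"z":0,"yaw":-0.03},{"grip":0.0,"x":-0.034,"y":-0.071,"z":0,"yaw":-0.06},{"grip":0.0,"x":-0.05,"y":-0.107,"z":0,"yaw":-0.09},{"grip":0.0,"x":-0.067,"y":-0.142,"z":0.005,"yaw":-0.11},{"grip":0.0,"x":-0.0817,"y":-0.172,"z":0.015,"yaw":-0.126}]' 60 | sed -n 2p
python3 -m crank '[{"grip":0.0,"x":0,"y":0,"z":0.01,"yaw":0},{"grip":0.0,"x":0,"y":0,"z":0.02,"yaw":0},{"grip":0.0,"x":0,"y":0,"z":0.029,"yaw":0},{"grip":0.0,"x":0,"y":0,"z":0.033,"yaw":0},{"grip":0.0,"x":0,"y":0,"z":0.033,"yaw":0}]' 60 | sed -n 2,4p
python3 -c "
from h import *
for p in bis('top',ST): rel(onz('top',p,13)[:2].round(1))
plan(366,-328,64,0)"
```

```text
ee_pos: [368.1, -327.9, 98.7]
ee_pos: [366.7, -323.7, 64.9]
ee_rot: [179.9, -0.1, -180.0]
force: [0.4, 0.6, -2.1]
top [325.7 193.2] 210 [ 589.  -238.6   12.5]
top [353.  203.9] 204 [ 551.3 -329.2   12.5]
front [ 510.1 -323.8] z 65.7 head -360.0 F [ 1.2 -0.2 -1.6]
[ 589.  -238.5] ahead of front 79.0 left 85.2
front [ 510.1 -323.8] z 65.7 head -360.0 F [ 1.2 -0.2 -1.6]
[ 551.3 -329.1] ahead of front 41.2 left -5.3
x 0.0011 y -0.0041 z 0.0017 yaw 0.0007 | at [ 367.1 -323.9   65.7] head 0.0
```

```bash

python3 -m crank '[{"grip":0.0,"x":0,"y":-0.002,"z":0.001,"yaw":0},{"grip":0.0,"x":0,"y":-0.004,"z":0.0015,"yaw":0},{"grip":0.0,"x":0,"y":-0.004,"z":0.002,"yaw":0},{"grip":0.0,"x":0,"y":-0.004,"z":0.002,"yaw":0},{"grip":0.0,"x":0,"y":-0.004,"z":0.002,"yaw":0}]' 60 | sed -n 2,4p
python3 -m crank '[{"grip":0.0,"x":-0.002,"y":0,"z":0.0004,"yaw":0},{"grip":0.0,"x":-0.005,"y":0,"z":0.0006,"yaw":0},{"grip":0.0,"x":-0.010,"y":0,"z":0.0006,"yaw":0},{"grip":0.0,"x":-0.015,"y":0,"z":0.0006,"yaw":0},{"grip":0.0,"x":-0.02,"y":0,"z":0.0006,"yaw":0}]' 60 | sed -n 2,4p
python3 -m crank '[{"grip":0.0,"x":-0.005,"y":0,"z":0,"yaw":0},{"grip":0.0,"x":-0.01,"y":0,"z":0,"yaw":0},{"grip":0.0,"x":-0.015,"y":0,"z":0,"yaw":0},{"grip":0.0,"x":-0.02,"y":0,"z":0,"yaw":0},{"grip":0.0,"x":-0.025,"y":0,"z":0,"yaw":0}]' 60 | sed -n 2,4p
python3 -c "
from h import *
for p in bis('top',ST): rel(onz('top',p,13)[:2].round(1))"
```

```text
ee_pos: [367.5, -328.3, 64.5]
ee_rot: [-180.0, 0.0, -180.0]
force: [0.7, -0.1, -1.7]
ee_pos: [388.1, -328.3, 63.7]
ee_rot: [-180.0, 0.0, -180.0]
force: [0.0, 0.0, -2.1]
ee_pos: [413.0, -328.2, 63.7]
ee_rot: [180.0, 0.0, -180.0]
force: [-0.3, -0.6, -1.1]
top [325.7 193.2] 210 [ 589.  -238.6   12.5]
top [353.1 199.1] 196 [ 567.3 -330.1   12.5]
front [ 557.  -328.4] z 63.7 head -360.0 F [ 1.1 -0.4 -1.4]
[ 589.  -238.5] ahead of front 32.1 left 89.9
front [ 557.  -328.4] z 63.7 head -360.0 F [ 1.1 -0.4 -1.4]
[ 567.3 -330. ] ahead of front 10.3 left -1.6
```

```bash

python3 -m crank '[{"grip":0.0,"x":-0.005,"y":0,"z":0.0003,"yaw":0},{"grip":0.0,"x":-0.01,"y":0,"z":0.0003,"yaw":0},{"grip":0.0,"x":-0.015,"y":0,"z":0.0003,"yaw":0},{"grip":0.0,"x":-0.02,"y":0,"z":0.0003,"yaw":0},{"grip":0.0,"x":-0.025,"y":0,"z":0.0003,"yaw":0}]' 60 | sed -n 2,4p
python3 -m crank '[{"grip":0.0,"x":-0.004,"y":0,"z":0,"yaw":0},{"grip":0.0,"x":-0.008,"y":0,"z":0,"yaw":0},{"grip":0.0,"x":-0.012,"y":0,"z":0,"yaw":0},{"grip":0.0,"x":-0.016,"y":0,"z":0,"yaw":0},{"grip":0.0,"x":-0.02,"y":0,"z":0,"yaw":0}]' 60 | sed -n 2,4p
python3 -c "
from h import *
for p in bis('top',ST): rel(onz('top',p,13)[:2].round(1))"
```

```text
ee_pos: [438.0, -328.3, 63.4]
ee_rot: [-180.0, 0.0, -180.0]
force: [-0.5, 0.2, -0.5]
ee_pos: [457.8, -328.2, 63.4]
ee_rot: [180.0, 0.0, -180.0]
force: [-1.3, 0.7, 0.4]
top [352.8 188. ] 140 [ 604.6 -330.4   12.5]
top [325.7 193.2] 210 [ 589.  -238.6   12.5]
front [ 601.7 -328.3] z 63.4 head -360.0 F [ 1.7  0.3 -0.9]
[ 604.6 -330.3] ahead of front 2.9 left -2.0
front [ 601.7 -328.3] z 63.4 head -360.0 F [ 1.7  0.3 -0.9]
[ 589.  -238.5] ahead of front -12.6 left 89.8
```

```bash
sed -i 's/^ST=.*/ST=(298,165,382,270)/' h.py
python3 -m crank '[{"grip":0.0,"x":-0.004,"y":0,"z":0,"yaw":0},{"grip":0.0,"x":-0.008,"y":0,"z":0,"yaw":0},{"grip":0.0,"x":-0.012,"y":0,"z":0,"yaw":0},{"grip":0.0,"x":-0.016,"y":0,"z":0,"yaw":0},{"grip":0.0,"x":-0.02,"y":0,"z":0,"yaw":0}]' 60 | sed -n 2,4p
python3 -c "
from h import *
for p in bis('top',ST): rel(onz('top',p,13)[:2].round(1))"
```

```text
ee_pos: [477.8, -328.2, 63.4]
ee_rot: [180.0, -0.0, -180.0]
force: [-1.9, -0.6, 1.3]
top [353.7 185.6] 172 [ 612.8 -333.6   12.5]
top [325.7 193.2] 211 [ 588.9 -238.5   12.5]
front [ 621.7 -328.3] z 63.4 head -360.0 F [-0.3  0.2  0.3]
[ 612.8 -333.4] ahead of front -8.9 left -5.1
front [ 621.7 -328.3] z 63.4 head -360.0 F [-0.3  0.2  0.3]
[ 588.8 -238.4] ahead of front -32.9 left 89.9
```

The rim works as a backstop, and the blade is sliding under. Slide 17 mm more, back off a little, then lift.

```bash

python3 -m crank '[{"grip":0.0,"x":-0.004,"y":0,"z":0,"yaw":0},{"grip":0.0,"x":-0.008,"y":0,"z":0,"yaw":0},{"grip":0.0,"x":-0.012,"y":0,"z":0,"yaw":0},{"grip":0.0,"x":-0.015,"y":0,"z":0,"yaw":0},{"grip":0.0,"x":-0.017,"y":0,"z":0,"yaw":0}]' 60 | sed -n 2,4p
python3 -c "
from h import *
for p in bis('top',ST): rel(onz('top',p,13)[:2].round(1))"
python3 -m crank '[{"grip":0.0,"x":0.001,"y":0,"z":-0.0005,"yaw":0},{"grip":0.0,"x":0.003,"y":0,"z":-0.001,"yaw":0},{"grip":0.0,"x":0.006,"y":0,"z":-0.001,"yaw":0},{"grip":0.0,"x":0.009,"y":0,"z":-0.002,"yaw":0},{"grip":0.0,"x":0.011,"y":0,"z":-0.004,"yaw":0}]' 60 | sed -n 2,4p
python3 -c "
from h import *
for p in bis('top',ST): rel(onz('top',p,15)[:2].round(1))"
```

```text
ee_pos: [494.9, -328.2, 63.3]
ee_rot: [180.0, 0.0, -180.0]
force: [-0.2, 0.6, 1.0]
top [353.7 185.6] 172 [ 612.9 -333.7   12.5]
top [325.7 193.2] 211 [ 588.9 -238.5   12.5]
front [ 638.2 -328.1] z 63.3 head -360.0 F [ 1.1 -0.5  0.4]
[ 612.9 -333.6] ahead of front -25.3 left -5.4
front [ 638.2 -328.1] z 63.3 head -360.0 F [ 1.1 -0.5  0.4]
[ 588.9 -238.4] ahead of front -49.3 left 89.8
ee_pos: [482.3, -327.8, 66.9]
ee_rot: [179.9, -0.1, -180.0]
force: [-0.3, 0.0, -2.1]
top [353.8 189.3] 181 [ 600.4 -333.7   12.5]
top [325.7 193.2] 210 [ 589.  -238.6   12.5]
front [ 625.4 -328.1] z 67.6 head -360.0 F [-0.4 -0.6 -2.1]
[ 600.3 -333.1] ahead of front -25.1 left -5.0
front [ 625.4 -328.1] z 67.6 head -360.0 F [-0.4 -0.6 -2.1]
[ 588.9 -238.1] ahead of front -36.5 left 90.0
```

```bash

python3 -m crank '[{"grip":0.0,"x":0,"y":0,"z":-0.004,"yaw":0},{"grip":0.0,"x":0,"y":0,"z":-0.009,"yaw":0},{"grip":0.0,"x":0,"y":0,"z":-0.016,"yaw":0},{"grip":0.0,"x":0,"y":0,"z":-0.024,"yaw":0},{"grip":0.0,"x":0,"y":0,"z":-0.032,"yaw":0}]' 60 | sed -n 2p
python3 -m crank '[{"grip":0.0,"x":0.0004,"y":0.003,"z":-0.007,"yaw":0},{"grip":0.0,"x":0.0014,"y":0.0099,"z":-0.012,"yaw":0},{"grip":0.0,"x":0.0028,"y":0.0198,"z":-0.015,"yaw":0},{"grip":0.0,"x":0.0048,"y":0.0337,"z":-0.016,"yaw":0},{"grip":0.0,"x":0.007,"y":0.0495,"z":-0.016,"yaw":0}]' 60 | sed -n 2p
python3 -m crank '[{"grip":0.0,"x":0.0028,"y":0.0198,"z":0,"yaw":0},{"grip":0.0,"x":0.0059,"y":0.0416,"z":0,"yaw":0},{"grip":0.0,"x":0.009,"y":0.0634,"z":0,"yaw":0},{"grip":0.0,"x":0.0121,"y":0.0851,"z":0,"yaw":0},{"grip":0.0,"x":0.0152,"y":0.1069,"z":0,"yaw":0}]' 60 | sed -n 2p
python3 -m crank '[{"grip":0.0,"x":0.0031,"y":0.0218,"z":0,"yaw":0},{"grip":0.0,"x":0.0062,"y":0.0436,"z":0,"yaw":0},{"grip":0.0,"x":0.0093,"y":0.0653,"z":0,"yaw":0},{"grip":0.0,"x":0.0124,"y":0.0871,"z":0,"yaw":0},{"grip":0.0,"x":0.0155,"y":0.1089,"z":0,"yaw":0}]' 60 | sed -n 2p
python3 -m crank '[{"grip":0.0,"x":0.0031,"y":0.0218,"z":0,"yaw":0},{"grip":0.0,"x":0.0062,"y":0.0436,"z":0,"yaw":0},{"grip":0.0,"x":0.0093,"y":0.0653,"z":0,"yaw":0},{"grip":0.0,"x":0.0124,"y":0.0871,"z":0,"yaw":0},{"grip":0.0,"x":0.0155,"y":0.1089,"z":0,"yaw":0}]' 60 | sed -n 2p
python3 -m crank '[{"grip":0.0,"x":0.0031,"y":0.0218,"z":0,"yaw":0},{"grip":0.0,"x":0.0062,"y":0.0436,"z":0,"yaw":0},{"grip":0.0,"x":0.0093,"y":0.0653,"z":0,"yaw":0},{"grip":0.0,"x":0.0124,"y":0.0871,"z":0,"yaw":0},{"grip":0.0,"x":0.0155,"y":0.1089,"z":0,"yaw":0}]' 60 | sed -n 2p
python3 -m crank '[{"grip":0.0,"x":0.0031,"y":0.0218,"z":0,"yaw":0},{"grip":0.0,"x":0.0062,"y":0.0436,"z":0,"yaw":0},{"grip":0.0,"x":0.0093,"y":0.0653,"z":0,"yaw":0},{"grip":0.0,"x":0.0124,"y":0.0871,"z":0,"yaw":0},{"grip":0.0,"x":0.0155,"y":0.1089,"z":0,"yaw":0}]' 60 | sed -n 2p
python3 -m crank '[{"grip":0.0,"x":0.0028,"y":0.0198,"z":0,"yaw":0},{"grip":0.0,"x":0.0054,"y":0.0376,"z":0,"yaw":0},{"grip":0.0,"x":0.0075,"y":0.0525,"z":0,"yaw":0},{"grip":0.0,"x":0.0092,"y":0.0644,"z":0,"yaw":0},{"grip":0.0,"x":0.0104,"y":0.0733,"z":0,"yaw":0}]' 60 | sed -n 2p
python3 -m crank '[{"grip":0.0,"x":0.0008,"y":0.006,"z":0,"yaw":0.02},{"grip":0.0,"x":0.0014,"y":0.010,"z":0,"yaw":0.055},{"grip":0.0,"x":0.0018,"y":0.013,"z":0,"yaw":0.09},{"grip":0.0,"x":0.002,"y":0.015,"z":0,"yaw":0.115},{"grip":0.0,"x":0.002,"y":0.015,"z":0,"yaw":0.122}]' 60 | sed -n 2,4p
python3 -c "
from h import *
plan(385,352,90,-7)
for p in bis('top',(118,160,228,295),70): rel(onz('top',p,70)[:2].round(1))"
```

```text
ee_pos: [483.7, -328.3, 100.5]
ee_pos: [476.0, -277.2, 115.5]
ee_pos: [459.8, -169.1, 114.9]
ee_pos: [443.9, -60.6, 115.0]
ee_pos: [428.0, 47.9, 115.1]
ee_pos: [412.3, 156.5, 115.1]
ee_pos: [396.6, 265.0, 115.0]
ee_pos: [386.9, 338.2, 115.1]
ee_pos: [385.8, 352.2, 115.2]
ee_rot: [-180.0, -0.0, 173.0]
force: [-0.8, -0.1, -1.7]
x 0.0008 y -0.0003 z 0.0252 yaw 0.0001 | at [385.8 352.2 115.2] head -7.0
top [166.3 197.9] 430 [581.2 282.6  70. ]
top [151.  222.8] 205 [502.9 331.7  70. ]
front [527.8 334.6] z 115.2 head -7.0 F [ 0.  -0.2 -2.4]
[581.2 282.6] ahead of front 59.3 left -45.2
front [527.8 334.6] z 115.2 head -7.0 F [ 0.  -0.2 -2.4]
[502.9 331.7] ahead of front -24.4 left -5.9
```

```bash
python3 - <<'E'
from h import *
im=grab_frame("top");k=cv2.inRange(cv2.cvtColor(im,cv2.COLOR_RGB2HSV),(8,80,60),(25,255,255))
k=cv2.morphologyEx(k,cv2.MORPH_CLOSE,np.ones((3,3)));k[:,232:]=0;k[:165]=0;k[290:]=0;k[:,:118]=0
cn,_=cv2.findContours(k,cv2.RETR_EXTERNAL,cv2.CHAIN_APPROX_NONE)
for c in cn:
    if cv2.contourArea(c)>60: print(cv2.boundingRect(c),cv2.contourArea(c),cv2.minEnclosingCircle(c))
for r in range(182,216,3): print(r,''.join('#' if v else '.' for v in k[r,138:210]))
for p in((166.3,197.9),): print(onz('top',p,28))
cv2.imwrite("pics/g11.png",cv2.resize(im[165:290,115:245,::-1],None,fx=4,fy=4,interpolation=cv2.INTER_CUBIC))
E
```

```text
(140, 186, 50, 49) 1209.0 ((164.5238037109375, 211.4761962890625), 29.740671157836914)
182 ........................................................................
185 ........................................................................
188 ...........##############...........#######.............................
191 .......####################....##################.......................
194 ......#############################################.....................
197 ......##############################################....................
200 ......##############################################....................
203 ......#############################################.....................
206 ..........##############.......##################.......................
209 ..............#...................###########...........................
212 ........##########......................................................
215 .....#################..................................................
[582.6414229  290.98983848  28.        ]
```

Biscuit 2 has been knocked over beside biscuit 1 but is still on the rack; the landing spot for the third is clear. Descend.

```bash

python3 -m crank '[{"grip":0.0,"x":0,"y":0,"z":0.004,"yaw":0},{"grip":0.0,"x":0,"y":0,"z":0.01,"yaw":0},{"grip":0.0,"x":0,"y":0,"z":0.017,"yaw":0},{"grip":0.0,"x":0,"y":0,"z":0.024,"yaw":0},{"grip":0.0,"x":0,"y":0,"z":0.029,"yaw":0}]' 60 | sed -n 2p
python3 -m crank '[{"grip":0.0,"x":0,"y":0,"z":0.003,"yaw":0},{"grip":0.0,"x":0,"y":0,"z":0.0045,"yaw":0},{"grip":0.0,"x":0,"y":0,"z":0.005,"yaw":0},{"grip":0.0,"x":0,"y":0,"z":0.005,"yaw":0},{"grip":0.0,"x":0,"y":0,"z":0.005,"yaw":0}]' 60 | sed -n 2,4p
python3 -m crank '[{"grip":0.0,"x":0,"y":0,"z":0.0005,"yaw":0},{"grip":0.0,"x":0,"y":0,"z":0.001,"yaw":0},{"grip":0.0,"x":0,"y":0,"z":0.001,"yaw":0},{"grip":0.0,"x":0,"y":0,"z":0.001,"yaw":0},{"grip":0.0,"x":0,"y":0,"z":0.001,"yaw":0}]' 60 | sed -n 2,4p
python3 -c "
from h import *
print(state()['force'],state()['torque'])"
```

```text
ee_pos: [386.1, 351.6, 85.1]
ee_pos: [386.7, 352.2, 81.6]
ee_rot: [180.0, 0.0, 173.0]
force: [0.1, -0.2, -2.5]
ee_pos: [386.5, 352.1, 80.5]
ee_rot: [180.0, 0.0, 173.0]
force: [-0.4, 0.6, -3.2]
[-0.41773605  0.6474913  -3.19555462] [ 0.01304929  0.1293597  -0.03707158]
```

```bash

python3 -m crank '[{"grip":0.0,"x":0,"y":0,"z":0.0005,"yaw":0},{"grip":0.0,"x":0,"y":0,"z":0.001,"yaw":0},{"grip":0.0,"x":0,"y":0,"z":0.001,"yaw":0},{"grip":0.0,"x":0,"y":0,"z":0.001,"yaw":0},{"grip":0.0,"x":0,"y":0,"z":0.001,"yaw":0}]' 60 | sed -n 2,4p
python3 -c "
from h import *
print(state()['force'],state()['torque'])"
```

```text
ee_pos: [386.6, 352.1, 79.5]
ee_rot: [180.0, 0.0, 173.0]
force: [-0.2, 0.2, -1.5]
[-0.22158041  0.19381359 -1.4785566 ] [-0.04381812  0.04375506 -0.03895319]
```

Touching (moment dropped). Sharp withdrawal, kept short of the frame.

```bash

python3 -m crank '[{"grip":0.0,"x":0.041,"y":0,"z":0,"yaw":0},{"grip":0.0,"x":0.077,"y":0,"z":-0.001,"yaw":0},{"grip":0.0,"x":0.082,"y":0,"z":-0.012,"yaw":0},{"grip":0.0,"x":0.082,"y":0,"z":-0.03,"yaw":0},{"grip":0.0,"x":0.082,"y":0,"z":-0.04,"yaw":0}]' 60 | sed -n 2,4p
python3 - <<'E'
from h import *
for p in bis('top',(118,160,228,295),28): rel(onz('top',p,28)[:2].round(1))
bis('top',ST)
im=grab_frame("top");k=cv2.inRange(cv2.cvtColor(im,cv2.COLOR_RGB2HSV),(8,80,60),(25,255,255))
k=cv2.morphologyEx(k,cv2.MORPH_CLOSE,np.ones((3,3)))
for r in range(182,240,3): print(r,''.join('#' if v else '.' for v in k[r,138:210]))
E
```

```text
ee_pos: [304.7, 362.5, 120.6]
ee_rot: [179.9, 0.1, 173.1]
force: [0.3, -0.4, -2.3]
top [166.2 197.8] 426 [583.  291.3  28. ]
top [152.7 223.5] 193 [499.6 336.   28. ]
front [447.8 346.2] z 122.2 head -6.899999999999977 F [ 0.1  0.4 -0.5]
[583.  291.3] ahead of front 140.8 left -38.3
front [447.8 346.2] z 122.2 head -6.899999999999977 F [ 0.1  0.4 -0.5]
[499.6 336. ] ahead of front 52.7 left -3.9
top [325.7 193.3] 212 [ 588.8 -238.5   12.5]
182 ........................................................................
185 ........................................................................
188 ..........###############...........#######.............................
191 .......#####################...##################.......................
194 ......#############################################.....................
197 ......##############################################....................
200 ......##############################################....................
203 ......#############################################.....................
206 ..........##############.......#####
[... 183 characters left out ...]
.......
215 .......#################................................................
218 .....#####################..............................................
221 ....#######################.............................................
224 ...########################.............................................
227 ....#######################.............................................
230 .....####################...............................................
233 .........############...................................................
236 ........................................................................
239 ........................................................................
```

Third one is down at (500,336). Now FL, the same way as FR.

```bash
python3 -c "
from h import *
plan(400,-237,122,0)"
python3 -m crank '[{"grip":0.0,"x":-0.008,"y":-0.028,"z":0,"yaw":0},{"grip":0.0,"x":-0.019,"y":-0.064,"z":0,"yaw":0},{"grip":0.0,"x":-0.03,"y":-0.101,"z":0,"yaw":0},{"grip":0.0,"x":-0.041,"y":-0.138,"z":0,"yaw":0},{"grip":0.0,"x":-0.052,"y":-0.175,"z":0,"yaw":0}]' 60 | sed -n 2p
python3 -m crank '[{"grip":0.0,"x":-0.011,"y":-0.037,"z":0,"yaw":0},{"grip":0.0,"x":-0.022,"y":-0.074,"z":0,"yaw":0},{"grip":0.0,"x":-0.033,"y":-0.111,"z":0,"yaw":0},{"grip":0.0,"x":-0.044,"y":-0.148,"z":0,"yaw":0},{"grip":0.0,"x":-0.055,"y":-0.185,"z":0,"yaw":0}]' 60 | sed -n 2p
python3 -c "
from h import *
plan(400,-237,100,0)"
```

```text
x -0.1665 y -0.5835 z -0.0020 yaw -0.1214 | at [305.4 362.4 120. ] head -7.0
ee_pos: [334.8, 180.0, 118.5]
ee_pos: [366.9, -10.3, 118.7]
x -0.0604 y -0.2210 z 0.0187 yaw -0.1219 | at [366.9 -10.3 118.7] head -7.0
```

```bash

python3 -m crank '[{"grip":0.0,"x":-0.01,"y":-0.036,"z":0,"yaw":0},{"grip":0.0,"x":-0.02,"y":-0.073,"z":0,"yaw":0},{"grip":0.0,"x":-0.03,"y":-0.11,"z":0,"yaw":0},{"grip":0.0,"x":-0.04,"y":-0.146,"z":0,"yaw":-0.03},{"grip":0.0,"x":-0.05,"y":-0.183,"z":0.006,"yaw":-0.06}]' 60 | sed -n 2p
python3 -m crank '[{"grip":0.0,"x":-0.008,"y":-0.025,"z":0.008,"yaw":-0.03},{"grip":0.0,"x":-0.01,"y":-0.035,"z":0.018,"yaw":-0.05},{"grip":0.0,"x":-0.012,"y":-0.038,"z":0.028,"yaw":-0.062},{"grip":0.0,"x":-0.012,"y":-0.038,"z":0.034,"yaw":-0.062},{"grip":0.0,"x":-0.012,"y":-0.038,"z":0.034,"yaw":-0.062}]' 60 | sed -n 2p
python3 -c "
from h import *
plan(402,-237,66,0)
for p in bis('top',ST): rel(onz('top',p,13)[:2].round(1))"
```

```text
ee_pos: [394.9, -198.3, 113.1]
ee_pos: [403.0, -233.2, 77.3]
x 0.0010 y -0.0038 z 0.0113 yaw 0.0000 | at [ 403.  -233.2   77.3] head 0.0
top [325.7 193.1] 207 [ 589.4 -238.6   12.5]
front [ 546.5 -233.1] z 78.2 head -360.0 F [ 0.4 -0.6 -1.2]
[ 589.3 -238.5] ahead of front 42.8 left -5.4
```

```bash

python3 -m crank '[{"grip":0.0,"x":0.002,"y":-0.002,"z":0.004,"yaw":0},{"grip":0.0,"x":0.002,"y":-0.005,"z":0.008,"yaw":0},{"grip":0.0,"x":0.002,"y":-0.005,"z":0.011,"yaw":0},{"grip":0.0,"x":0.002,"y":-0.005,"z":0.0125,"yaw":0},{"grip":0.0,"x":0.002,"y":-0.005,"z":0.0125,"yaw":0}]' 60 | sed -n 2,4p
python3 -m crank '[{"grip":0.0,"x":0,"y":0,"z":0.0004,"yaw":0},{"grip":0.0,"x":0,"y":0,"z":0.0008,"yaw":0},{"grip":0.0,"x":0,"y":0,"z":0.001,"yaw":0},{"grip":0.0,"x":0,"y":0,"z":0.001,"yaw":0},{"grip":0.0,"x":0,"y":0,"z":0.001,"yaw":0}]' 60 | sed -n 2,4p
python3 -c "
from h import *
rel((589,-238.5));print(state()['torque'])"
```

```text
ee_pos: [402.6, -239.4, 66.7]
ee_rot: [180.0, -0.0, -180.0]
force: [-0.3, 0.1, -1.9]
ee_pos: [402.8, -239.7, 65.9]
ee_rot: [-180.0, 0.0, -180.0]
force: [0.4, -0.5, -2.1]
front [ 545.8 -239.7] z 65.9 head -360.0 F [ 0.4 -0.5 -2.1]
(589, -238.5) ahead of front 43.2 left 1.1
[0.02616047 0.11416011 0.01899959]
```

```bash

python3 -m crank '[{"grip":0.0,"x":0,"y":0,"z":0.0008,"yaw":0},{"grip":0.0,"x":0,"y":0,"z":0.0016,"yaw":0},{"grip":0.0,"x":0,"y":0,"z":0.0022,"yaw":0},{"grip":0.0,"x":0,"y":0,"z":0.0024,"yaw":0},{"grip":0.0,"x":0,"y":0,"z":0.0024,"yaw":0}]' 60 | sed -n 2,4p
python3 -m crank '[{"grip":0.0,"x":-0.002,"y":0,"z":0,"yaw":0},{"grip":0.0,"x":-0.006,"y":0,"z":0.0002,"yaw":0},{"grip":0.0,"x":-0.011,"y":0,"z":0.0002,"yaw":0},{"grip":0.0,"x":-0.016,"y":0,"z":0.0002,"yaw":0},{"grip":0.0,"x":-0.021,"y":0,"z":0.0002,"yaw":0}]' 60 | sed -n 2,4p
python3 -m crank '[{"grip":0.0,"x":-0.005,"y":0,"z":0,"yaw":0},{"grip":0.0,"x":-0.01,"y":0,"z":0,"yaw":0},{"grip":0.0,"x":-0.015,"y":0,"z":0,"yaw":0},{"grip":0.0,"x":-0.02,"y":0,"z":0,"yaw":0},{"grip":0.0,"x":-0.025,"y":0,"z":0,"yaw":0}]' 60 | sed -n 2,4p
python3 -m crank '[{"grip":0.0,"x":-0.004,"y":0,"z":0,"yaw":0},{"grip":0.0,"x":-0.008,"y":0,"z":0,"yaw":0},{"grip":0.0,"x":-0.012,"y":0,"z":0,"yaw":0},{"grip":0.0,"x":-0.016,"y":0,"z":0,"yaw":0},{"grip":0.0,"x":-0.02,"y":0,"z":0,"yaw":0}]' 60 | sed -n 2,4p
python3 -c "
from h import *
for p in bis('top',ST): rel(onz('top',p,13)[:2].round(1))"
```

```text
ee_pos: [402.8, -239.7, 63.5]
ee_rot: [180.0, 0.0, -180.0]
force: [-0.9, 0.1, -0.3]
ee_pos: [424.5, -239.8, 63.3]
ee_rot: [-180.0, 0.0, -180.0]
force: [-0.6, -0.0, -0.3]
ee_pos: [449.3, -239.7, 63.3]
ee_rot: [180.0, 0.0, -180.0]
force: [-1.1, 0.3, 1.3]
ee_pos: [469.1, -239.6, 63.3]
ee_rot: [180.0, -0.0, -180.0]
force: [-1.3, 0.6, 0.1]
top [326.3 186.6] 180 [ 611.2 -241.    12.5]
front [ 613.  -239.7] z 63.3 head -360.0 F [ 1.2  0.4 -0.4]
[ 611.2 -240.9] ahead of front -1.8 left -1.2
```

At the rim already. Another 24 mm under, back off, check.

```bash

python3 -m crank '[{"grip":0.0,"x":-0.005,"y":0,"z":0,"yaw":0},{"grip":0.0,"x":-0.01,"y":0,"z":0,"yaw":0},{"grip":0.0,"x":-0.015,"y":0,"z":0,"yaw":0},{"grip":0.0,"x":-0.02,"y":0,"z":0,"yaw":0},{"grip":0.0,"x":-0.024,"y":0,"z":0,"yaw":0}]' 60 | sed -n 2,4p
python3 -m crank '[{"grip":0.0,"x":0.001,"y":0,"z":-0.0005,"yaw":0},{"grip":0.0,"x":0.003,"y":0,"z":-0.001,"yaw":0},{"grip":0.0,"x":0.006,"y":0,"z":-0.001,"yaw":0},{"grip":0.0,"x":0.009,"y":0,"z":-0.002,"yaw":0},{"grip":0.0,"x":0.011,"y":0,"z":-0.004,"yaw":0}]' 60 | sed -n 2,4p
python3 -c "
from h import *
for p in bis('top',ST): rel(onz('top',p,15)[:2].round(1))"
```

```text
ee_pos: [493.5, -239.7, 63.2]
ee_rot: [180.0, 0.0, -180.0]
force: [-1.9, 0.7, 1.0]
ee_pos: [480.4, -239.3, 66.8]
ee_rot: [179.9, -0.1, -180.0]
force: [-1.1, -0.6, -1.4]
top [326.6 190.5] 190 [ 598.1 -241.7   12.5]
front [ 623.5 -239.5] z 67.4 head -360.0 F [-0.7 -1.1 -1.2]
[ 598.  -241.2] ahead of front -25.5 left -1.7
```

```bash

python3 -m crank '[{"grip":0.0,"x":0,"y":0,"z":-0.004,"yaw":0},{"grip":0.0,"x":0,"y":0,"z":-0.009,"yaw":0},{"grip":0.0,"x":0,"y":0,"z":-0.016,"yaw":0},{"grip":0.0,"x":0,"y":0,"z":-0.024,"yaw":0},{"grip":0.0,"x":0,"y":0,"z":-0.032,"yaw":0}]' 60 | sed -n 2p
python3 -m crank '[{"grip":0.0,"x":0.0007,"y":0.0029,"z":-0.007,"yaw":0},{"grip":0.0,"x":0.0023,"y":0.0097,"z":-0.012,"yaw":0},{"grip":0.0,"x":0.0046,"y":0.0195,"z":-0.015,"yaw":0},{"grip":0.0,"x":0.0078,"y":0.0331,"z":-0.016,"yaw":0},{"grip":0.0,"x":0.0114,"y":0.0487,"z":-0.016,"yaw":0}]' 60 | sed -n 2p
python3 -m crank '[{"grip":0.0,"x":0.0046,"y":0.0195,"z":0,"yaw":0},{"grip":0.0,"x":0.0096,"y":0.0409,"z":0,"yaw":0},{"grip":0.0,"x":0.0146,"y":0.0623,"z":0,"yaw":0},{"grip":0.0,"x":0.0197,"y":0.0837,"z":0,"yaw":0},{"grip":0.0,"x":0.0247,"y":0.1051,"z":0,"yaw":0}]' 60 | sed -n 2p
python3 -m crank '[{"grip":0.0,"x":0.005,"y":0.0214,"z":0,"yaw":0},{"grip":0.0,"x":0.0101,"y":0.0428,"z":0,"yaw":0},{"grip":0.0,"x":0.0151,"y":0.0643,"z":0,"yaw":0},{"grip":0.0,"x":0.0201,"y":0.0857,"z":0,"yaw":0},{"grip":0.0,"x":0.0252,"y":0.1071,"z":0,"yaw":0}]' 60 | sed -n 2p
python3 -m crank '[{"grip":0.0,"x":0.005,"y":0.0214,"z":0,"yaw":0},{"grip":0.0,"x":0.0101,"y":0.0428,"z":0,"yaw":0},{"grip":0.0,"x":0.0151,"y":0.0643,"z":0,"yaw":0},{"grip":0.0,"x":0.0201,"y":0.0857,"z":0,"yaw":0},{"grip":0.0,"x":0.0252,"y":0.1071,"z":0,"yaw":0}]' 60 | sed -n 2p
python3 -m crank '[{"grip":0.0,"x":0.0048,"y":0.0204,"z":0,"yaw":0},{"grip":0.0,"x":0.0092,"y":0.0389,"z":0,"yaw":0},{"grip":0.0,"x":0.013,"y":0.0555,"z":0,"yaw":0},{"grip":0.0,"x":0.0165,"y":0.0701,"z":0,"yaw":0},{"grip":0.0,"x":0.0192,"y":0.0818,"z":0,"yaw":0}]' 60 | sed -n 2p
python3 -m crank '[{"grip":0.0,"x":0.0023,"y":0.0097,"z":0,"yaw":0.02},{"grip":0.0,"x":0.0041,"y":0.0175,"z":0,"yaw":0.055},{"grip":0.0,"x":0.0055,"y":0.0234,"z":0,"yaw":0.09},{"grip":0.0,"x":0.0062,"y":0.0263,"z":0,"yaw":0.115},{"grip":0.0,"x":0.0062,"y":0.0263,"z":0,"yaw":0.122}]' 60 | sed -n 2,4p
python3 -c "
from h import *
plan(369,237,86,-7)
for p in bis('top',(118,160,228,295),70): rel(onz('top',p,70)[:2].round(1)); print('rack level',onz('top',p,28))"
```

```text
ee_pos: [482.0, -239.8, 100.3]
ee_pos: [469.8, -189.6, 115.4]
ee_pos: [443.9, -83.5, 114.9]
ee_pos: [418.4, 23.3, 114.9]
ee_pos: [392.9, 129.9, 114.9]
ee_pos: [373.6, 211.6, 114.9]
ee_pos: [367.8, 237.2, 114.9]
ee_rot: [-180.0, -0.1, 173.1]
force: [0.5, -0.2, -1.6]
x -0.0013 y -0.0000 z 0.0289 yaw 0.0016 | at [367.8 237.2 114.9] head -6.9
top [166.3 197.8] 421 [581.7 282.8  70. ]
top [152.7 223.5] 192 [500.5 326.4  70. ]
top [186.4 227.8] 207 [484.7 220.   70. ]
front [510.  219.6] z 115.0 head -6.899999999999977 F [-0.3 -0.3 -2.7]
[581.7 282.8] ahead of front 63.6 left 71.3
rack level [583.12706758 291.08153064  28.        ]
front [510.  219.6] z 115.0 head -6.899999999999977 F [-0.3 -0.3 -2.7]
[500.5 326.4] ahead of front -22.2 left 104.9
rack level [499.4581857 336.0300272  28.       ]
front [510.  219.6] z 115.0 head -6.899999999999977 F [-0.3 -0.3 -2.7]
[484.7 220. ] ahead of front -25.1 left -2.7
rack level [483.1767475  226.25164469  28.        ]
```

```bash

python3 -m crank '[{"grip":0.0,"x":0,"y":0,"z":0.004,"yaw":0},{"grip":0.0,"x":0,"y":0,"z":0.01,"yaw":0},{"grip":0.0,"x":0,"y":0,"z":0.017,"yaw":0},{"grip":0.0,"x":0,"y":0,"z":0.024,"yaw":0},{"grip":0.0,"x":0,"y":0,"z":0.029,"yaw":0}]' 60 | sed -n 2p
python3 -m crank '[{"grip":0.0,"x":0,"y":0,"z":0.003,"yaw":0},{"grip":0.0,"x":0,"y":0,"z":0.0045,"yaw":0},{"grip":0.0,"x":0,"y":0,"z":0.0053,"yaw":0},{"grip":0.0,"x":0,"y":0,"z":0.0053,"yaw":0},{"grip":0.0,"x":0,"y":0,"z":0.0053,"yaw":0}]' 60 | sed -n 2,4p
python3 -m crank '[{"grip":0.0,"x":0,"y":0,"z":0.0005,"yaw":0},{"grip":0.0,"x":0,"y":0,"z":0.001,"yaw":0},{"grip":0.0,"x":0,"y":0,"z":0.0012,"yaw":0},{"grip":0.0,"x":0,"y":0,"z":0.0012,"yaw":0},{"grip":0.0,"x":0,"y":0,"z":0.0012,"yaw":0}]' 60 | sed -n 2,4p
python3 -c "
from h import *
print(state()['force'],state()['torque'])"
```

```text
ee_pos: [369.1, 235.9, 85.1]
ee_pos: [369.9, 236.5, 81.2]
ee_rot: [180.0, 0.0, 173.0]
force: [0.2, 0.5, -1.5]
ee_pos: [369.7, 236.4, 79.8]
ee_rot: [180.0, 0.0, 173.0]
force: [0.6, 0.2, -1.7]
[ 0.55176433  0.18707851 -1.67100906] [ 0.02500168  0.11029904 -0.05062037]
```

```bash

python3 -m crank '[{"grip":0.0,"x":0,"y":0,"z":0.0004,"yaw":0},{"grip":0.0,"x":0,"y":0,"z":0.0008,"yaw":0},{"grip":0.0,"x":0,"y":0,"z":0.0008,"yaw":0},{"grip":0.0,"x":0,"y":0,"z":0.0008,"yaw":0},{"grip":0.0,"x":0,"y":0,"z":0.0008,"yaw":0}]' 60 | sed -n 2,4p
python3 -c "
from h import *
print(state()['force'],state()['torque'])"
```

```text
ee_pos: [369.8, 236.5, 79.2]
ee_rot: [180.0, 0.0, 173.0]
force: [-0.9, -0.9, 1.5]
[-0.92768162 -0.85918227  1.51097747] [-0.0588161  -0.06022118 -0.01171138]
```

```bash

python3 -m crank '[{"grip":0.0,"x":0.041,"y":0,"z":0,"yaw":0},{"grip":0.0,"x":0.077,"y":0,"z":-0.001,"yaw":0},{"grip":0.0,"x":0.082,"y":0,"z":-0.012,"yaw":0},{"grip":0.0,"x":0.082,"y":0,"z":-0.03,"yaw":0},{"grip":0.0,"x":0.082,"y":0,"z":-0.04,"yaw":0}]' 60 | sed -n 2,4p
python3 - <<'E'
from h import *
for p in bis('top',(118,160,228,295),28): pass
bis('top',ST);rel((484,226))
# turner place: blade centre 579.5,12.5 head 8
a=np.radians(8);print('TCP goal',np.array([579.5,12.5])-93*np.array([np.cos(a),np.sin(a)]))
plan(487.4,-.4,110,8)
E
```

```text
ee_pos: [287.8, 246.6, 120.0]
ee_rot: [179.9, 0.0, 173.1]
force: [0.3, 0.3, -1.7]
top [166.3 197.8] 422 [583.1 291.   28. ]
top [152.7 223.5] 193 [499.6 336.   28. ]
top [187.5 228.1] 190 [482.3 222.5  28. ]
front [431.1 230. ] z 120.3 head -6.899999999999977 F [ 0.2  0.1 -1.6]
(484, 226) ahead of front 53.0 left 2.4
TCP goal [ 4.87405070e+02 -4.43098389e-01]
x -0.2268 y -0.2219 z 0.0103 yaw -0.2607 | at [289.1 247.3 120.3] head -6.9
```

All four are on the rack. Returning the turner to the board.

```bash

python3 -m crank '[{"grip":0.0,"x":-0.02,"y":-0.0196,"z":0,"yaw":0},{"grip":0.0,"x":-0.046,"y":-0.045,"z":0,"yaw":0},{"grip":0.0,"x":-0.073,"y":-0.0714,"z":0,"yaw":0},{"grip":0.0,"x":-0.1,"y":-0.0978,"z":0,"yaw":0},{"grip":0.0,"x":-0.127,"y":-0.1243,"z":0,"yaw":-0.06}]' 60 | sed -n 2p
python3 -c "
from h import *
plan(487.4,-.4,100,8)"
```

```text
ee_pos: [399.6, 105.8, 118.1]
x -0.0941 y -0.1007 z 0.0181 yaw -0.2002 | at [399.6 105.8 118.1] head -3.5
```

```bash

python3 -m crank '[{"grip":0.0,"x":-0.026,"y":-0.028,"z":0,"yaw":-0.05},{"grip":0.0,"x":-0.05,"y":-0.054,"z":0,"yaw":-0.1},{"grip":0.0,"x":-0.072,"y":-0.077,"z":0,"yaw":-0.15},{"grip":0.0,"x":-0.086,"y":-0.092,"z":0.008,"yaw":-0.2},{"grip":0.0,"x":-0.0941,"y":-0.1007,"z":0.018,"yaw":-0.2}]' 60 | sed -n 2p
python3 -m crank '[{"grip":0.0,"x":0,"y":0,"z":0.008,"yaw":0},{"grip":0.0,"x":0,"y":0,"z":0.016,"yaw":0},{"grip":0.0,"x":0,"y":0,"z":0.022,"yaw":0},{"grip":0.0,"x":0,"y":0,"z":0.026,"yaw":0},{"grip":0.0,"x":0,"y":0,"z":0.026,"yaw":0}]' 60 | sed -n 2,4p
python3 -c "
from h import *
plan(487.4,-.4,64,8)"
```

```text
ee_pos: [488.9, -1.0, 100.1]
ee_pos: [485.5, 2.2, 73.9]
ee_rot: [180.0, -0.1, -172.0]
force: [-0.2, -0.1, -2.5]
x -0.0015 y -0.0029 z 0.0099 yaw -0.0000 | at [485.5   2.2  73.9] head 8.0
```

```bash

python3 -m crank '[{"grip":0.0,"x":0,"y":0,"z":0.001,"yaw":0},{"grip":0.0,"x":0,"y":0,"z":0.002,"yaw":0},{"grip":0.0,"x":0,"y":0,"z":0.003,"yaw":0},{"grip":0.0,"x":0,"y":0,"z":0.004,"yaw":0},{"grip":0.0,"x":0,"y":0,"z":0.0045,"yaw":0}]' 60 | sed -n 2,4p
python3 -m crank '[{"grip":0.0,"x":0,"y":0,"z":0.0,"yaw":0},{"grip":0.0,"x":0,"y":0,"z":0.0,"yaw":0},{"grip":0.0,"x":0,"y":0,"z":0.001,"yaw":0},{"grip":0.0,"x":0,"y":0,"z":0.002,"yaw":0},{"grip":0.0,"x":0,"y":0,"z":0.003,"yaw":0}]' 5 | sed -n 2,6p
python3 -m crank '[{"grip":0.0,"x":0,"y":0,"z":0.001,"yaw":0},{"grip":0.0,"x":0,"y":0,"z":0.002,"yaw":0},{"grip":0.0,"x":0,"y":0,"z":0.0025,"yaw":0},{"grip":0.0,"x":0,"y":0,"z":0.0025,"yaw":0},{"grip":0.0,"x":0,"y":0,"z":0.0025,"yaw":0}]' 4 | sed -n 2,6p
```

```text
ee_pos: [487.0, 1.3, 70.6]
ee_rot: [180.0, 0.0, -172.1]
force: [-0.5, -0.4, -1.3]
ee_pos: [487.1, 1.2, 67.6]
ee_rot: [180.0, 0.0, -172.1]
force: [-0.6, -0.5, -0.8]
gripper_width: 24.2
gripper_force: 5.0
ee_pos: [486.9, 1.2, 64.9]
ee_rot: [180.0, -0.0, -172.1]
force: [0.2, -0.8, -1.8]
gripper_width: 24.2
gripper_force: 4.0
```

```bash

python3 -m crank '[{"grip":0.0,"x":0,"y":0,"z":0.0008,"yaw":0},{"grip":0.0,"x":0,"y":0,"z":0.0008,"yaw":0},{"grip":0.03,"x":0,"y":0,"z":0.0008,"yaw":0},{"grip":0.05,"x":0,"y":0,"z":0.0008,"yaw":0},{"grip":0.07,"x":0,"y":0,"z":0.0008,"yaw":0}]' 4 | sed -n 2,6p
python3 -m crank '[{"grip":0.08,"x":0,"y":0,"z":0,"yaw":0},{"grip":0.09,"x":0,"y":0,"z":0,"yaw":0},{"grip":0.09,"x":0,"y":0,"z":0,"yaw":0},{"grip":0.09,"x":0,"y":0,"z":0,"yaw":0},{"grip":0.09,"x":0,"y":0,"z":0,"yaw":0}]' 10 | sed -n 2,6p
python3 -m crank '[{"grip":0.09,"x":0,"y":0,"z":-0.01,"yaw":0},{"grip":0.09,"x":0,"y":0,"z":-0.03,"yaw":0},{"grip":0.09,"x":0,"y":0,"z":-0.06,"yaw":0},{"grip":0.09,"x":0,"y":0,"z":-0.09,"yaw":0},{"grip":0.09,"x":0,"y":0,"z":-0.12,"yaw":0}]' 10 | sed -n 2,6p
python3 -m crank '[{"grip":0.09,"x":0.02,"y":0,"z":-0.01,"yaw":0},{"grip":0.09,"x":0.05,"y":0,"z":-0.02,"yaw":0},{"grip":0.09,"x":0.08,"y":0,"z":-0.02,"yaw":0},{"grip":0.09,"x":0.1,"y":0,"z":-0.02,"yaw":0},{"grip":0.09,"x":0.1,"y":0,"z":-0.02,"yaw":0}]' 10 | sed -n 1,2p
python3 - <<'E'
from h import *
t=grab_frame("top");s=grab_frame("side")
a=cv2.resize(t[165:285,115:285,::-1],None,fx=2.6,fy=2.6,interpolation=cv2.INTER_CUBIC)
b=cv2.resize(s[150:270,155:290,::-1],None,fx=2.6,fy=2.6,interpolation=cv2.INTER_CUBIC)
cv2.imwrite("pics/g12.png",np.hstack([a,b]))
E
```

```text
ee_pos: [487.1, 1.3, 64.3]
ee_rot: [180.0, 0.0, -172.1]
force: [-1.0, -0.2, 1.0]
gripper_width: 40.9
gripper_force: 0.0
ee_pos: [487.0, 1.2, 64.2]
ee_rot: [180.0, 0.0, -172.1]
force: [0.1, -0.4, -0.1]
gripper_width: 73.8
gripper_force: 0.0
ee_pos: [486.6, 1.3, 185.3]
ee_rot: [180.0, -0.0, -172.1]
force: [0.2, -0.1, -0.5]
gripper_width: 89.8
gripper_force: 0.0
time_s: 74.37
ee_pos: [383.7, -12.7, 204.1]
```

View pics/g12.png

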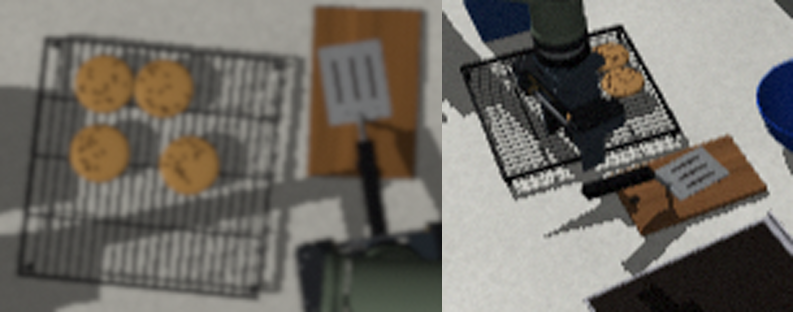

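The picture shows four biscuits on the rack at (104,83), (163,88), (99,153) and (189,164), all looking flat. The sheet is empty and the turner lies flat on the board.

```bash
python3 -c "
from workcell import *
print(job_done())"
```

```text
the job is handed in; nothing more can be done
None
```

I lifted all four biscuits onto the wire rack, put the turner back flat on the board and let go, and handed the job in at about 74 s; along the way two early scoops pushed biscuits across the mat, the first tipping one on edge, with no damage seen, and one biscuit already on the rack was knocked up against its neighbour.

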